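Lock the torch cradle onto the ball of the sloping stand

TASK

The blue torch cradle is parked on its wooden block with its red handle closed. Raise the handle fully, then lower the cradle over the steel ball of the sloping stand, tail pointing straight down the slope, keeping hold of it until it sits flat on the deck, and press the handle all the way down to lock it. Leave the torch, the orange bin of caps and the screwdriver where they are, and let go at the end.

Things in the scene. Friction and masses are not known exactly. Their poses are not given: they have to be found in the camera images.
- coupler: loose blue torch cradle with ball coupler, 197 mm long (x -165 to +32), 0.6 to 1 kg, centre of mass near x -70. Origin on its flat underside below the pocket's middle; +x nose, -x tail, z up. Pocket open below, 39 mm square, 44 deep; there the body is 49 wide, 50 high (nose lugs 62). Tail x -165 to -60: solid bar. When seated this frame coincides with deck.
- tail_grip (a point): where to grip the cradle, across its y: coupler frame x -88, y 0, z +26 mm. The tail bar is 39 mm wide and 38 mm high here; the hand clears the raised handle. A black V rest up to 57 mm high stands on the tail at x -163 to -131
- handle (a joint): handle angle: 0 = down, closed, locked (stop); grows as it rises, to 1.75 rad (stop). Stays where left (friction 0.15 N m, about 1.5 N at the grip). Its steel hook, one piece with it, blocks the pocket unless raised over about 0.7 rad; on closing it swings in under the ball, so over the ball it cannot close unless the cradle is fully down.
- handle_hinge (a point): middle of the handle's pivot pin, in the coupler frame at x +26, z +54 mm; the pin lies along the coupler's y, with the coupler's orientation
- handle_grip (a point): middle of the red handle's grip bar, 66 mm long, 18 wide (along the pin), 12 thick. Turns with the handle about the pivot. Handle closed: coupler frame x -78, z +78 mm (104 mm tailward of and 24 above the pivot), bar level, underside 34 mm above the tail; it swings up from the tail and over the nose. The bar runs 41 mm towards the pivot and 25 mm away from it.
- deck: aluminium deck of the fixed grey stand, sloping 25 degrees: origin on the deck surface under the ball, 110 mm above the bench; x straight uphill (away from the robot within 20 degrees), y level across, z square out of the deck. It reaches from x -185 to +50 mm and y -65 to +65 mm.
- ball (a point): centre of the steel ball, diameter 36 mm, 24 mm above the deck along its z, on a neck of diameter 18 mm
- rest: fixed wooden parking block with a rubber top on which the cradle starts, 212 x 34 x 30 mm, with end stops (nose end 60 mm, tail end 40 mm high); origin at the centre of its underside, x along its length. The cradle's origin starts 66 mm to +x of its middle, on its top
- torch: bystander: black torch standing on its head, 130 mm tall, 42 mm wide at the foot; origin at the centre of its underside
- capbin: bystander: open orange bin with black rubber caps, 80 x 110 x 35 mm; origin at the centre of its underside
- driver: bystander: screwdriver with red handle lying on the bench, 190 mm long
Mind the look-alikes: they are no part of the job. What is meant by the coupler is not green, white or yellow, and is the smaller of those in its own colour.

How it is judged:
By the outcome, as a careful person would: the job done as asked, in the order asked, and still so for the second after the job is handed in, with the robot touching nothing.
It also fails if it takes over 72 s, if anything falls off the work surface, if the arm or the gripper's body presses on something with over 40 N, if the wrist force passes 120 N, or if a joint passes its speed limit or range.

ROBOT

A 6-joint arm with a two-finger parallel gripper is mounted at the origin on the work surface. World frame = base frame: x ahead of the robot, y to its left, z up, the work surface at z = 0. Lengths are in m, angles in degrees, forces in N, time in s.
With the tool pointing down it reaches from about 0.4 to 0.825 m from the base axis. Payload 7 kg.
Tool frame: the origin (TCP) lies midway between the tips of the shut fingers; the grasp point (between the pads) lies 19 mm behind it; z points along the fingers, y is the direction in which the jaws open and shut (so a half turn about z gives the same grasp; the last joint's range is limited). The gripper opens to 88 mm and grips with 3 to 60 N. Pads are 19 mm wide; open, the fingers measure 130 mm over their backs; the gripper's body (78 mm by 193 mm) begins 47 mm behind the grasp point.
Start: joints at [-51.274, 20.546, 0.682, 0, -70.136, -16.507], TCP at [0.255, -0.625, 0.202] pointing down, gripper open.
Joint ranges: [-176.03, 176.03], [-82.01, 121.73], [-58.28, 71.71], [-173.87, 95.51], [-174.79, -0.11], [-173.66, 173.66]. Speed limits (degrees/s): [136.94, 136.94, 172.46, 180, 180, 180].

INTERFACE

Orientations are given as [roll, pitch, yaw] about the fixed x, y, z axes, in that order (R = Rz(yaw) Ry(pitch) Rx(roll)).
In Python, from plant import ctrl, snapshot gives the robot as it stands.
- The arm moves only by the shell command python3 -m pendant 'ROWS'. ROWS is JSON, a list of rows, each a list of 7 numbers: the shift along the tool's x, y, z in m, then the turn, a rotation vector about the tool's x, y, z in rad, then the opening, from -1 (shut) to 1 (fully open), so that 0 is half open. In form: [[x, y, z, ax, ay, az, jaw], ...]. A call has 1 to 12 rows; each row is the pose to reach, as a shift and turn from the pose commanded when the call began, along the tool's axes at that moment; what a row does not reach only later rows make up. A row lasts 1/8 s, in which the tool goes at most 62.5 mm and 10.7 degrees, less where a joint would pass 70% of its speed; a pose out of reach is approached as far as the arm can. A call with a gripper value outside its range is refused whole. The fingers move at their own pace and stop on an object; the grip force is fixed at half the most. Time passes only in rows, so rows that repeat a pose let the fingers close. It gives the time, the measured TCP pose, the force and the opening at its end, in the units of the state.
- ctrl.get_obs(): the state, without advancing time (a new reading comes with each control period).
- snapshot(name): name is "scene" or "top"; returns a dict with "image" (384x512x3 uint8, blue, green, red), "mtx" (3x3 intrinsics, pixels), "k1" (the pictures are not rectified: a ray, as slopes to the right and down, at radius r is drawn at 1 + k1 r^2 times it, then the intrinsics apply), "eye" and "attitude" of the camera in the world. Camera axes: x right, y up, looking along -z (the intrinsics and any distortion apply to the point x, -y, -z); pixel columns grow to the right and rows downward; lengths in m; the calibration is good to about 2 mm. A picture is of the moment at which its call begins. There is no depth.
- ctrl.close_job(): hands the job in, once; it reports no verdict.
The state is a dict: "clock": time; "joint_pos": joint angles; "qvel": joint speeds; "tau": joint torques, N m; "tool_pos": TCP position; "orientation": TCP orientation; "force": force on the tool from outside, world axes, zero at the start; "moment": the same for the moment, N m; "opening": finger opening in m.
Only numpy, scipy, OpenCV 4.12 (cv2) and the standard library are available. Lean on these libraries where they do the work, as an engineer would, in place of code of your own. Each camera call takes 0.05 s, during which the arm holds its last target.

## Working session

There is one attempt and no reset: what is moved stays moved. The work goes in short steps, Python scripts to look and compute and a shell command to move; the robot and the scene stay as the last step left them, time stands still between calls to the robot, and variables do not carry over. Pictures are saved under pics/ and viewed, and the job is handed in when it is done.

```bash
ls; mkdir -p pics; python3 - <<'E'
from plant import ctrl, snapshot
import cv2,json
for n in("scene","top"):
    s=snapshot(n); cv2.imwrite(f"pics/{n}0.png",s["image"])
    print(n,s["mtx"],s["k1"],s["eye"],s["attitude"])
print(ctrl.get_obs())
E
```

```text
pics
scene [[438.80415162   0.         254.8495746 ]
 [  0.         438.80415162 189.28006094]
 [  0.           0.           1.        ]] -0.15544506667062358 [1.1103079  0.72237677 1.12960812] [ 42.11184293  -1.06722668 140.62296586]
top [[426.12562037   0.         253.56516887]
 [  0.         426.12562037 191.54498221]
 [  0.           0.           1.        ]] 0.04270940100000853 [ 0.31491523 -0.03310227  1.44282955] [  7.18800523   1.31924686 -90.23722549]
{'clock': 0.1, 'joint_pos': array([-5.12758875e+01,  2.05865909e+01,  6.39095533e-01, -1.63044696e-02,
       -7.01338743e+01, -1.65077107e+01]), 'qvel': array([-0.05843075, -0.02929199,  0.01050171, -0.00461834,  0.05501684,
        0.03525411]), 'tau': array([-1.59800984e-03, -5.84162879e+01,  2.93750507e+01,  7.01554075e+00,
        1.01540732e-02, -5.22819369e-05]), 'tool_pos': array([ 0.25502502, -0.62447646,  0.20112979]), 'orientation': array([ 1.79917629e+02, -8.42635206e-03, -1.57789144e+02]), 'force': array([ 0.33078926, -0.28069241,  1.07752561]), 'moment': array([0.05676014, 0.01601068, 0.06051361]), 'opening': 0.08713295328349431}
```

View pics/scene0.png

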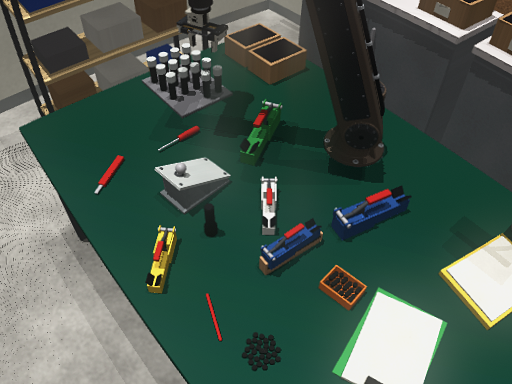

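View pics/top0.png

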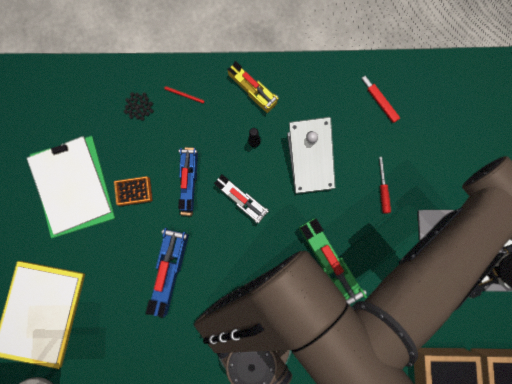

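```bash
cat > h.py <<'E'
import numpy as np, cv2
from scipy.spatial.transform import Rotation as R
from plant import ctrl, snapshot
def rot(a): return R.from_euler('xyz',a,degrees=True).as_matrix()
class Cam:
    def __init__(s,n):
        d=snapshot(n); s.im=d["image"]; s.K=d["mtx"]; s.D=np.array([d["k1"],0,0,0.]); s.eye=np.array(d["eye"]); s.A=rot(d["attitude"])
        s.W=(s.A@np.diag([1,-1,-1])).T
    def proj(s,P):
        P=np.atleast_2d(np.asarray(P,float))
        return cv2.projectPoints(P.reshape(-1,1,3),cv2.Rodrigues(s.W)[0],-s.W@s.eye,s.K,s.D)[0].reshape(-1,2)
    def ray(s,uv):
        q=cv2.undistortPoints(np.array(uv,float).reshape(-1,1,2),s.K,s.D).reshape(-1,2)
        d=np.c_[q,np.ones(len(q))]@s.W
        return d/np.linalg.norm(d,axis=1)[:,None]
    def onz(s,uv,z):
        d=s.ray(uv); return s.eye+d*((z-s.eye[2])/d[:,2])[:,None]
def tri(c1,u1,c2,u2):
    d1=c1.ray([u1])[0];d2=c2.ray([u2])[0]
    t=np.linalg.lstsq(np.c_[d1,-d2],c2.eye-c1.eye,rcond=None)[0]
    a=c1.eye+t[0]*d1;b=c2.eye+t[1]*d2
    return (a+b)/2,np.linalg.norm(a-b)
def crop(c,x0,y0,x1,y1,k,name):
    cv2.imwrite(name,cv2.resize(c.im[y0:y1,x0:x1],None,fx=k,fy=k,interpolation=cv2.INTER_CUBIC))
E
python3 - <<'E'
from h import *
s=Cam("scene");t=Cam("top")
crop(s,245,205,345,280,8,"pics/c1.png");crop(t,150,135,225,225,6,"pics/c2.png")
crop(s,145,145,245,220,8,"pics/c3.png");crop(t,280,110,345,200,6,"pics/c4.png")
E
```

```text
(no output)
```

View pics/c1.png

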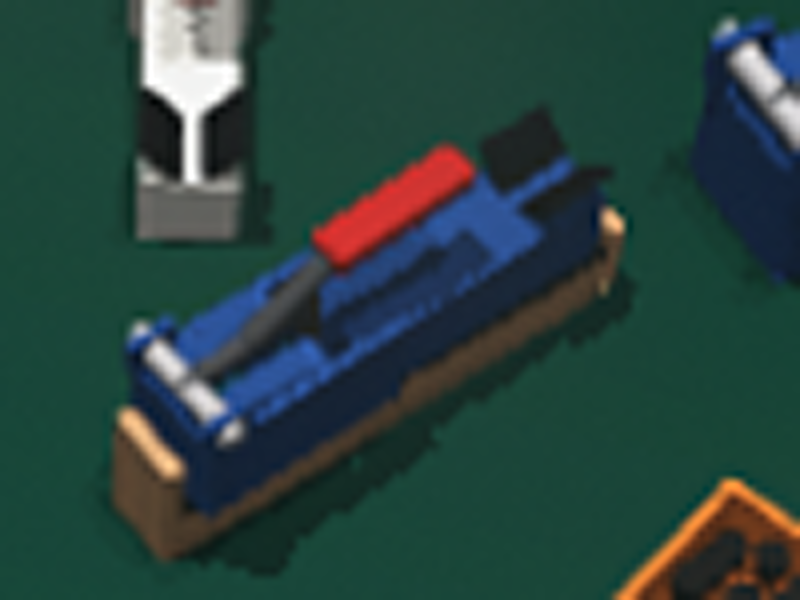

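View pics/c2.png

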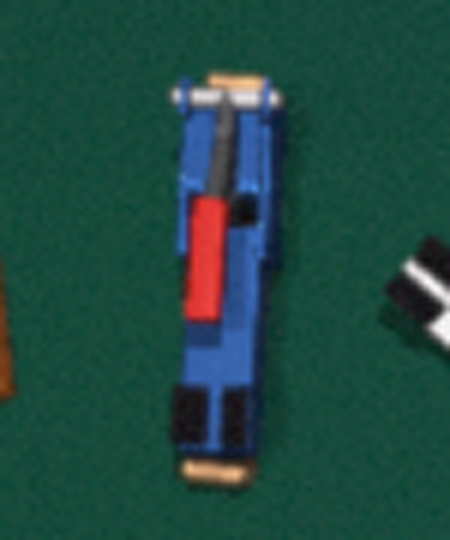

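View pics/c3.png

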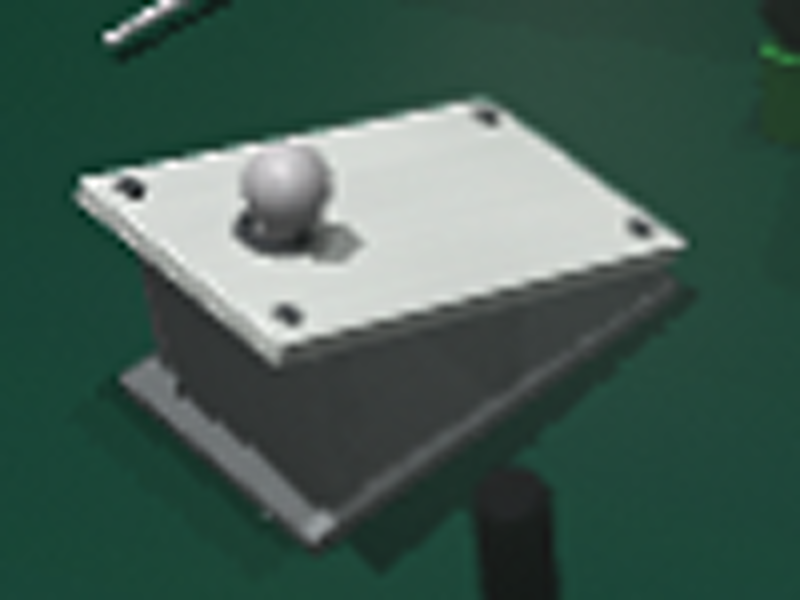

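View pics/c4.png

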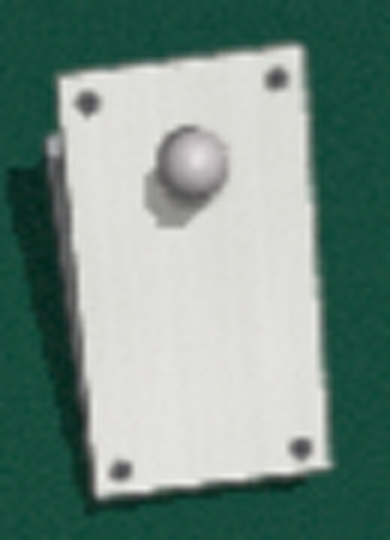

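```bash
python3 - <<'E'
from h import *
s=Cam("scene");t=Cam("top")
f=lambda p,o,k:((np.array(p,float)+.5)/k-.5+np.array(o))
cs=lambda x,y:f((x,y),(245,205),8); ct=lambda x,y:f((x,y),(150,135),6)
ds=lambda x,y:f((x,y),(145,145),8); dt=lambda x,y:f((x,y),(280,110),6)
P={}
for n,a,b in [("pinL",cs(232,433),ct(175,96)),("pinR",cs(140,330),ct(281,98)),("nosestopL",cs(180,470),ct(210,78)),
 ("ball",ds(286,188),dt(192,163)),
 ("UL",ds(278,358),dt(58,75)),("UR",ds(80,180),dt(302,44)),("DR",ds(482,97),dt(331,466)),("DL",ds(688,243),dt(97,498)),
 ("hUL",ds(288,315),dt(87,102)),("hUR",ds(130,187),dt(276,78)),("hDR",ds(485,116),dt(300,447)),("hDL",ds(640,229),dt(121,469))]:
    P[n],e=tri(s,a,t,b); print(n,P[n].round(4),round(e,4))
# red masks
def red(c,x0,y0,x1,y1):
    m=c.im[y0:y1,x0:x1].astype(int); k=((m[...,2]>120)&(m[...,1]<90)&(m[...,0]<90)).astype(np.uint8)
    M=cv2.findContours(k,cv2.RETR_EXTERNAL,cv2.CHAIN_APPROX_NONE)[0]; M=max(M,key=cv2.contourArea)
    ys,xs=np.nonzero(k); return np.array([xs.mean()+x0,ys.mean()+y0]),len(xs)
a,b=red(s,270,215,310,245),red(t,175,155,200,195);print(a,b,tri(s,a[0],t,b[0])[0].round(4))
print("red top z.11",t.onz([b[0]],.112),s.onz([a[0]],.11))
pm=(P["pinL"]+P["pinR"])/2; pd=P["pinL"]-P["pinR"];print("pin",pm,np.linalg.norm(pd),"yaw",np.degrees(np.arctan2(-pd[0],pd[1])))
print("pin by z.084",t.onz([ct(175,96),ct(281,98)],.084))
print("tailstop top z.04",t.onz([ct(182,465),ct(252,470)],.04), "nosestop z.06",t.onz([ct(210,78),ct(266,78)],.06))
for A,B in(("DL","UL"),("DR","UR"),("hDL","hUL"),("hDR","hUR")):
    d=P[B]-P[A];print(A,B,np.linalg.norm(d).round(4),np.degrees(np.arctan2(d[1],d[0])),np.degrees(np.arcsin(d[2]/np.linalg.norm(d))))
for A,B in(("UR","UL"),("DR","DL"),("hUR","hUL"),("hDR","hDL")):
    d=P[B]-P[A];print(A,B,np.linalg.norm(d).round(4),np.degrees(np.arctan2(-d[0],d[1])),d[2])
E
```

```text
pinL [0.6224 0.2412 0.0849] 0.0008
pinR [0.6199 0.185  0.0834] 0.0044
nosestopL [0.6368 0.2284 0.0597] 0.0046
ball [ 0.6523 -0.186   0.1292] 0.0022
UL [ 0.7022 -0.1167  0.1219] 0.0033
UR [ 0.7153 -0.2444  0.1277] 0.004
DR [ 0.505  -0.2708  0.0289] 0.0025
DL [ 0.4876 -0.1406  0.0282] 0.004
hUL [ 0.6872 -0.1319  0.1233] 0.0026
hUR [ 0.6991 -0.2316  0.1233] 0.0023
hDR [ 0.5149 -0.253   0.0362] 0.002
hDL [ 0.503  -0.1538  0.0361] 0.0032
(array([293.82608696, 229.94782609]), 115) (array([183.96396396, 177.7027027 ]), 111) [0.5273 0.2174 0.116 ]
red top z.11 [[0.52870571 0.2173518  0.112     ]] [[0.52307733 0.21523576 0.11      ]]
pin [0.62113624 0.21306551 0.08411963] 0.05627298118771269 yaw -2.54634519540675
pin by z.084 [[0.62286152 0.24104401 0.084     ]
 [0.62128976 0.18330637 0.084     ]]
tailstop top z.04 [[0.42525993 0.24241682 0.04      ]
 [0.42224601 0.20372338 0.04      ]] nosestop z.06 [[0.63830903 0.22663813 0.06      ]
 [0.63805622 0.19557777 0.06      ]]
DL UL 0.2354 6.359416726194783 23.44117370440743
DR UR 0.2339 7.155915632597978 25.005421178350154
hDL hUL 0.205 6.782526118967198 25.184799867272908
hDR hUR 0.2048 6.62700410719676 25.15129719826651
UR UL 0.1285 5.833712664490458 -0.005876233981857215
DR DL 0.1314 7.625751061523635 -0.0006789010709429277
hUR hUL 0.1004 6.777196699185592 2.853224590559922e-05
hDR hDL 0.0999 6.8601080936486305 -0.00017151660004599556
```

The task's cradle could be confused with any of these (top picture pixels): blue on the wooden block (187,180), larger blue (167,272), white (241,198), yellow (252,87), green (333,262). I choose (187,180): it is blue, the smaller of the two blues, and on the wooden block. Crop c1/c2 confirms this: block with end stops, handle closed, nose (pin) at (188,151). Measured sizes agree with those given: the pin is at z 84 mm, and the deck slopes 25.1° with its length at 235 mm.

```bash
cat >> h.py <<'E'
def Rt(phi,psi):
    p,q=np.radians([phi,psi]); z=np.array([np.sin(p)*np.cos(q),np.sin(p)*np.sin(q),-np.cos(p)]); y=np.array([-np.sin(q),np.cos(q),0])
    return np.c_[np.cross(y,z),y,z]
def rows(tg,tcp=False):
    o=ctrl.get_obs(); R0=rot(o["orientation"]); p0=np.array(o["tool_pos"])
    for g in tg:
        Rg=Rt(g[3],g[4]); p=np.array(g[:3],float)+(0 if tcp else .019)*Rg[:,2]
        print(np.r_[R0.T@(p-p0),R.from_matrix(R0.T@Rg).as_rotvec()].round(4).tolist())
def st():
    o=ctrl.get_obs(); print({k:np.round(o[k],3).tolist() for k in("clock","joint_pos","tool_pos","orientation","force","opening")})
CO=np.array([.5957,.2138,.030]); CY=-2.9      # coupler start
DO=np.array([.662,-.1855,.110]); DY=6.74      # deck
def frame(pitch,yaw): return R.from_euler('ZY',[yaw,-pitch],degrees=True).as_matrix()
def grip(th,x=-104,z=24):   # handle point in coupler frame, m
    t=np.radians(th); return np.array([26+x*np.cos(t)+z*np.sin(t),0,54-x*np.sin(t)+z*np.cos(t)])/1000
E
python3 - <<'E'
from h import *
C=frame(0,CY)
print("grip",CO+C@grip(0))
rows([(.45,-.45,.3,0,CY),(.55,-.2,.32,0,CY),(.50,.1,.28,10,CY)])
rows([tuple(CO+C@np.array([-.18,0,.25]))+(40,CY)])
E
```

```text
grip [0.51779989 0.21774625 0.108     ]
[-0.2465, 0.0881, -0.0793, 0.0005, -0.0002, 0.4383]
[-0.4336, 0.2818, -0.0992, 0.0005, -0.0002, 0.4383]
[-0.5037, 0.577, -0.0594, 0.0387, -0.1719, 0.4372]
[-0.4804, 0.7188, -0.0635, 0.1534, -0.6869, 0.4201]
```

```bash
python3 -m pendant '[[-0.25,0.09,-0.08,0,0,0.44,1],[-0.25,0.09,-0.08,0,0,0.44,1],[-0.25,0.09,-0.08,0,0,0.44,1],[-0.25,0.09,-0.08,0,0,0.44,1],[-0.25,0.09,-0.08,0,0,0.44,1],[-0.43,0.28,-0.10,0,0,0.44,1],[-0.43,0.28,-0.10,0,0,0.44,1],[-0.43,0.28,-0.10,0,0,0.44,1],[-0.43,0.28,-0.10,0,0,0.44,1],[-0.43,0.28,-0.10,0,0,0.44,1]]'
python3 - <<'E'
from h import *
st()
C=frame(0,CY)
P=CO+C@grip(0); z=Rt(40,CY)[:,2]
rows([(.50,.1,.26,15,CY),tuple(P-.12*z)+(40,CY)])
E
```

```text
clock: 1.55
tool_pos: [0.5486, -0.1999, 0.3024]
orientation: [180.0, 0.1, 177.2]
force: [-0.1, 0.1, -0.3]
opening: 0.0874
{'clock': 1.55, 'joint_pos': [-0.854, 9.168, -1.723, -0.017, -79.054, -91.918], 'tool_pos': [0.549, -0.2, 0.302], 'orientation': [179.981, 0.054, 177.225], 'force': [-0.053, 0.13, -0.296], 'opening': 0.087}
[0.0582, 0.2971, 0.0608, 0.0006, -0.2609, 0.0021]
[0.116, 0.4158, 0.1171, 0.0011, -0.6972, 0.002]
```

```bash
python3 -m pendant '[[0.058,0.297,0.06,0,-0.26,0,1],[0.058,0.297,0.06,0,-0.26,0,1],[0.058,0.297,0.06,0,-0.26,0,1],[0.058,0.297,0.06,0,-0.26,0,1],[0.058,0.297,0.06,0,-0.26,0,1],[0.116,0.416,0.117,0,-0.7,0,1],[0.116,0.416,0.117,0,-0.7,0,1],[0.116,0.416,0.117,0,-0.7,0,1],[0.116,0.416,0.117,0,-0.7,0,1],[0.116,0.416,0.117,0,-0.7,0,1]]'
python3 - <<'E'
from h import *
st()
s=Cam("scene");t=Cam("top");a=np.vstack([s.im,t.im]);
cv2.imwrite("pics/s1.png",np.hstack([s.im[100:360,150:450],t.im[80:340,80:380]]))
C=frame(0,CY)
P=CO+C@grip(0); z=Rt(40,CY)[:,2]
rows([tuple(P-.03*z)+(40,CY),tuple(P)+(40,CY)])
E
```

```text
clock: 2.8
tool_pos: [0.4965, 0.1155, 0.2516]
orientation: [178.9, 34.9, -179.2]
force: [-0.0, 0.4, -1.3]
opening: 0.0873
{'clock': 2.8, 'joint_pos': [48.406, -18.618, -58.237, 47.315, -33.788, -173.592], 'tool_pos': [0.496, 0.115, 0.252], 'orientation': [178.903, 34.859, -179.153], 'force': [-0.019, 0.368, -1.264], 'opening': 0.087}
[0.0638, 0.1001, 0.1214, 0.0584, -0.0911, 0.0516]
[0.0611, 0.0982, 0.1512, 0.0584, -0.0911, 0.0516]
```

View pics/s1.png

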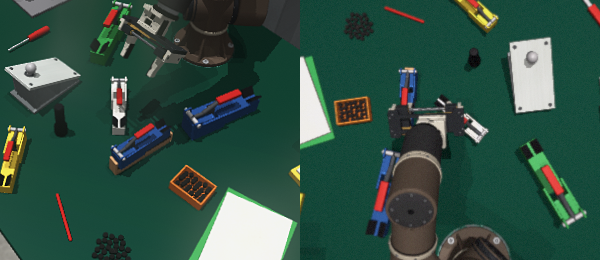

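```bash
cat >> h.py <<'E'
_Rt=Rt
def Rt(phi,psi): return _Rt(phi,psi)@np.diag([-1,-1,1.])
E
python3 - <<'E'
from h import *
from h import _Rt
o=ctrl.get_obs(); R0=rot(o["orientation"])
p=R0.T@(np.array([.50,.19,.24])-o["tool_pos"])
A=R.from_euler('xyz',[180,0,-93],degrees=True).as_matrix()
print(p.round(3),R.from_matrix(R0.T@A).as_rotvec())
A=R.from_euler('xyz',[180,0,177],degrees=True).as_matrix()
print(p.round(3),R.from_matrix(R0.T@A).as_rotvec())
A=R.from_euler('xyz',[180,0,-63],degrees=True).as_matrix()
print(p.round(3),R.from_matrix(R0.T@A).as_rotvec())
E
```

```text
[0.002 0.074 0.013] [-0.44081243  0.50022214 -1.44731935]
[0.002 0.074 0.013] [0.03829817 0.60663322 0.07116987]
[0.002 0.074 0.013] [-0.60074038  0.39931872 -1.94870484]
```

```bash
python3 -m pendant '[[0.002,0.03,0.0,0.04,0.6,0.07,1],[0.002,0.074,0.013,0.04,0.6,0.07,1],[0.002,0.074,0.013,0.04,0.6,0.07,1],[0.002,0.074,0.013,0.04,0.6,0.07,1],[0.002,0.074,0.013,-0.44,0.5,-1.45,1],[0.002,0.074,0.013,-0.44,0.5,-1.45,1],[0.002,0.074,0.013,-0.44,0.5,-1.45,1],[0.002,0.074,0.013,-0.44,0.5,-1.45,1],[0.002,0.074,0.013,-0.44,0.5,-1.45,1],[0.002,0.074,0.013,-0.44,0.5,-1.45,1],[0.002,0.074,0.013,-0.44,0.5,-1.45,1],[0.002,0.074,0.013,-0.44,0.5,-1.45,1]]'
python3 - <<'E'
from h import *
st()
C=frame(0,CY)
P=CO+C@grip(0); z=Rt(10,CY)[:,2]
rows([tuple(P-.09*z)+(10,CY)])
E
```

```text
clock: 4.4
tool_pos: [0.4999, 0.191, 0.2392]
orientation: [180.0, -0.1, -96.6]
force: [0.6, -0.6, 0.2]
opening: 0.0872
{'clock': 4.4, 'joint_pos': [41.942, 6.051, -13.524, 0.046, -70.534, -48.551], 'tool_pos': [0.5, 0.191, 0.239], 'orientation': [179.96, -0.11, -96.594], 'force': [0.639, -0.596, 0.211], 'opening': 0.087}
[-0.028, -0.0024, 0.0612, 0.1448, 0.1329, -1.6305]
```

```bash
python3 -m pendant '[[-0.028,-0.002,0.02,0.14,0.13,-1.63,1],[-0.028,-0.002,0.06,0.14,0.13,-1.63,1],[-0.028,-0.002,0.06,0.14,0.13,-1.63,1],[-0.028,-0.002,0.06,0.14,0.13,-1.63,1],[-0.028,-0.002,0.06,0.14,0.13,-1.63,1],[-0.028,-0.002,0.06,0.14,0.13,-1.63,1],[-0.028,-0.002,0.06,0.14,0.13,-1.63,1],[-0.028,-0.002,0.06,0.14,0.13,-1.63,1],[-0.028,-0.002,0.06,0.14,0.13,-1.63,1],[-0.028,-0.002,0.06,0.14,0.13,-1.63,1],[-0.028,-0.002,0.06,0.14,0.13,-1.63,1]]'
python3 - <<'E'
from h import *
st()
s=Cam("scene");t=Cam("top")
cv2.imwrite("pics/s2.png",cv2.resize(np.hstack([s.im[180:300,220:340],t.im[120:240,140:260]]),None,fx=3,fy=3))
C=frame(0,CY)
P=CO+C@grip(0); z=Rt(10,CY)[:,2]
rows([tuple(P-.03*z)+(10,CY),tuple(P)+(10,CY)])
E
```

```text
clock: 5.78
tool_pos: [0.5058, 0.2184, 0.1802]
orientation: [180.0, -9.8, -3.5]
force: [0.6, 0.3, 0.2]
opening: 0.0877
{'clock': 5.775, 'joint_pos': [49.631, 4.226, -28.386, 9.993, -51.878, 31.11], 'tool_pos': [0.506, 0.218, 0.18], 'orientation': [179.996, -9.827, -3.459], 'force': [0.577, 0.308, 0.175], 'opening': 0.088}
[-0.0007, 0.0002, 0.0625, 0.0013, 0.0025, -0.0083]
[-0.0006, 0.0001, 0.0925, 0.0013, 0.0025, -0.0083]
```

View pics/s2.png

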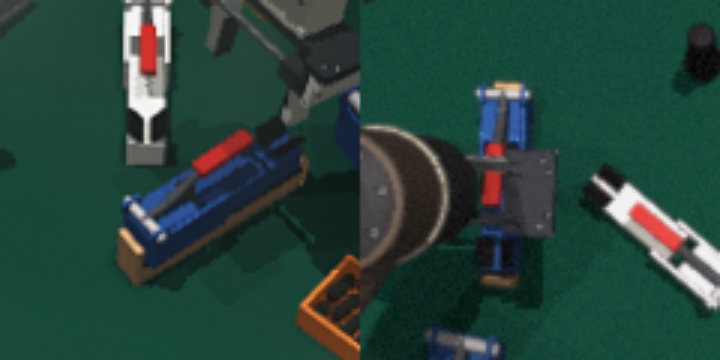

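```bash
python3 - <<'E'
from h import *
st()
s=Cam("scene");t=Cam("top")
cv2.imwrite("pics/s3.png",np.vstack([cv2.resize(s.im[100:300,200:500],None,fx=2,fy=2),]))
crop(t,100,100,300,260,4,"pics/s4.png")
o=ctrl.get_obs();p=o["tool_pos"];A=rot(o["orientation"])
for q in (p,p+A[:,1]*.04,p-A[:,1]*.04,p-A[:,2]*.06):print(t.proj(q),s.proj(q))
st()
E
```

```text
{'clock': 5.875, 'joint_pos': [49.638, 4.204, -28.381, 10.006, -51.867, 31.17], 'tool_pos': [0.506, 0.219, 0.18], 'orientation': [-179.99, -9.858, -3.385], 'force': [0.951, -0.172, 0.355], 'opening': 0.088}
[[179.17694525 181.60760542]] [[301.31697305 212.43812435]]
[[192.44354344 182.27811747]] [[292.27923345 203.51932272]]
[[165.91612004 180.9368802 ]] [[310.64340827 221.64816649]]
[[174.85538544 182.09885184]] [[306.34997294 196.93556138]]
{'clock': 5.975, 'joint_pos': [49.643, 4.178, -28.387, 10.012, -51.859, 31.217], 'tool_pos': [0.506, 0.219, 0.181], 'orientation': [-179.978, -9.878, -3.333], 'force': [-0.422, 0.537, -0.463], 'opening': 0.088}
```

View pics/s3.png

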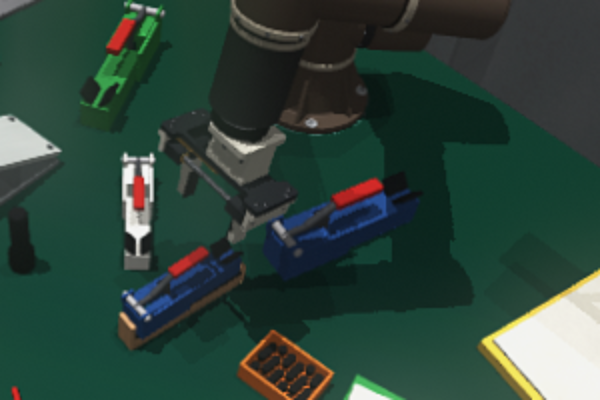

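View pics/s4.png

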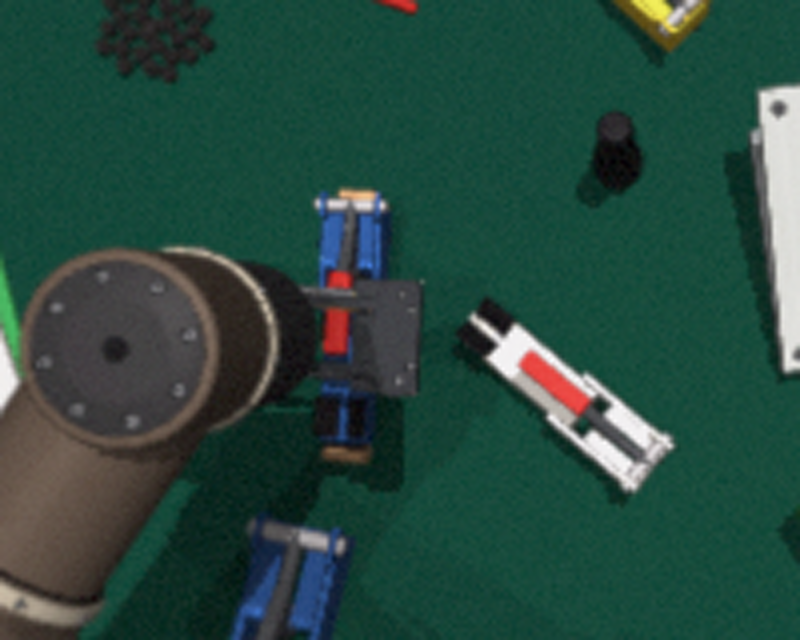

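```bash
python3 -m pendant '[[-0.001,0,0.03,0,0,0,1],[-0.001,0,0.06,0,0,0,1],[-0.001,0,0.08,0,0,0,1],[-0.001,0,0.092,0,0,0,1],[-0.001,0,0.092,0,0,0,1],[-0.001,0,0.092,0,0,0,0.3],[-0.001,0,0.092,0,0,0,-0.3]]'
python3 - <<'E'
from h import *
st()
s=Cam("scene");t=Cam("top")
cv2.imwrite("pics/s5.png",cv2.resize(np.hstack([s.im[180:300,220:340],t.im[120:240,140:260]]),None,fx=3,fy=3))
E
```

```text
clock: 6.85
tool_pos: [0.521, 0.2183, 0.0911]
orientation: [-179.9, -10.0, -3.3]
force: [0.5, 0.5, -0.7]
opening: 0.0732
{'clock': 6.85, 'joint_pos': [48.017, 10.789, -34.747, 12.348, -38.765, 29.471], 'tool_pos': [0.521, 0.218, 0.091], 'orientation': [-179.897, -9.966, -3.263], 'force': [0.51, 0.537, -0.662], 'opening': 0.073}
```

View pics/s5.png

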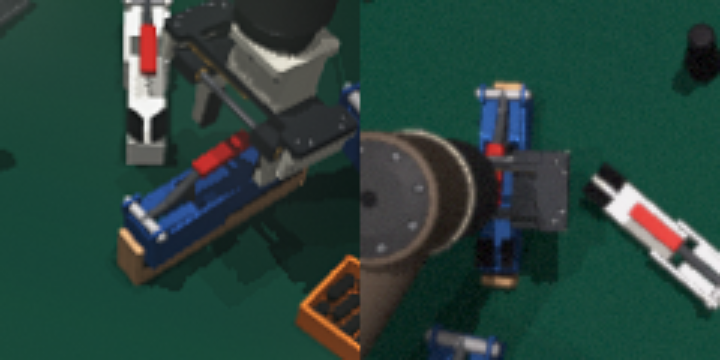

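```bash
python3 -m pendant '[[0,0,0.001,0,0,0,-0.4],[0,0,0.001,0,0,0,-1],[0,0,0.001,0,0,0,-1],[0,0,0.001,0,0,0,-1],[0,0,0.001,0,0,0,-1],[0,0,0.001,0,0,0,-1]]'
python3 - <<'E'
from h import *
st()
C=frame(0,CY)
rows([tuple(CO+C@grip(th))+(10-th,CY) for th in (5,10,15,20,25,30,35,40,45,50)])
E
```

```text
clock: 7.7
tool_pos: [0.5206, 0.2172, 0.089]
orientation: [180.0, -9.9, -3.3]
force: [-0.7, -3.3, 1.7]
opening: 0.0176
{'clock': 7.7, 'joint_pos': [47.974, 10.941, -34.882, 12.395, -38.631, 29.448], 'tool_pos': [0.521, 0.217, 0.089], 'orientation': [179.975, -9.877, -3.251], 'force': [-0.677, -3.258, 1.693], 'opening': 0.018}
[0.0029, -0.0004, -0.0087, 0.0012, -0.0851, -0.0061]
[0.0059, -0.0004, -0.0169, 0.001, -0.1724, -0.0062]
[0.0097, -0.0004, -0.0249, 0.0007, -0.2597, -0.0062]
[0.0141, -0.0004, -0.0325, 0.0004, -0.3469, -0.0062]
[0.0192, -0.0004, -0.0396, 0.0002, -0.4342, -0.0063]
[0.0249, -0.0004, -0.0463, -0.0001, -0.5215, -0.0063]
[0.0312, -0.0005, -0.0525, -0.0004, -0.6087, -0.0063]
[0.038, -0.0005, -0.0581, -0.0007, -0.696, -0.0063]
[0.0452, -0.0005, -0.0631, -0.001, -0.7832, -0.0063]
[0.0529, -0.0006, -0.0675, -0.0012, -0.8705, -0.0063]
```

```bash
python3 -m pendant '[[0.003,0,-0.009,0,-0.087,0,-1],[0.006,0,-0.017,0,-0.174,0,-1],[0.010,0,-0.025,0,-0.26,0,-1],[0.014,0,-0.033,0,-0.348,0,-1],[0.019,0,-0.04,0,-0.435,0,-1],[0.019,0,-0.04,0,-0.435,0,-1]]'
python3 - <<'E'
from h import *
st()
C=frame(0,CY)
rows([tuple(CO+C@grip(th))+(10-th,CY) for th in (25,30,35,40,45,50)])
s=Cam("scene");t=Cam("top")
cv2.imwrite("pics/s6.png",cv2.resize(np.hstack([s.im[180:300,220:340],t.im[120:240,140:260]]),None,fx=3,fy=3))
E
```

```text
clock: 8.45
tool_pos: [0.5317, 0.2164, 0.1312]
orientation: [179.9, 15.3, -3.4]
force: [-7.8, -1.1, 6.6]
opening: 0.0175
{'clock': 8.45, 'joint_pos': [34.62, 23.639, -2.149, -9.567, -76.636, 55.268], 'tool_pos': [0.532, 0.216, 0.131], 'orientation': [179.926, 15.335, -3.353], 'force': [-7.761, -1.06, 6.632], 'opening': 0.017}
[0.0009, -0.0007, -0.0004, -0.0008, 0.0058, -0.0076]
[0.0032, -0.0007, -0.0089, -0.0011, -0.0814, -0.0076]
[0.0062, -0.0007, -0.0171, -0.0015, -0.1687, -0.0075]
[0.01, -0.0007, -0.0251, -0.0018, -0.256, -0.0075]
[0.0144, -0.0008, -0.0327, -0.0021, -0.3432, -0.0074]
[0.0195, -0.0008, -0.0399, -0.0024, -0.4305, -0.0073]
```

View pics/s6.png

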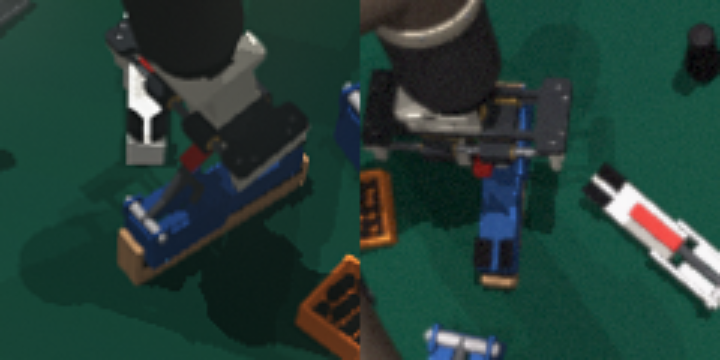

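```bash
python3 -m pendant '[[0.001,0,-0.009,0,-0.087,0,-1],[0.004,0,-0.017,0,-0.174,0,-1],[0.008,0,-0.025,0,-0.26,0,-1],[0.012,0,-0.033,0,-0.345,0,-1],[0.017,0,-0.04,0,-0.43,0,-1],[0.017,0,-0.04,0,-0.43,0,-1]]'
python3 - <<'E'
from h import *
st()
C=frame(0,CY)
rows([tuple(CO+C@grip(th))+(10-th,CY) for th in (50,55,60,65,70)])
s=Cam("scene");t=Cam("top")
cv2.imwrite("pics/s7.png",cv2.resize(np.hstack([s.im[180:300,220:340],t.im[120:240,140:260]]),None,fx=3,fy=3))
E
```

```text
clock: 9.3
tool_pos: [0.5594, 0.2155, 0.1641]
orientation: [179.9, 39.9, -3.3]
force: [-1.2, 0.9, 0.4]
opening: 0.0173
{'clock': 9.3, 'joint_pos': [26.207, 40.547, 25.442, -19.591, -109.828, 59.621], 'tool_pos': [0.559, 0.215, 0.164], 'orientation': [179.945, 39.893, -3.337], 'force': [-1.174, 0.863, 0.365], 'opening': 0.017}
[0.001, -0.0002, -0.0014, -0.0039, -0.0019, -0.0058]
[0.0034, -0.0002, -0.0099, -0.0042, -0.0891, -0.0057]
[0.0065, -0.0003, -0.0181, -0.0044, -0.1764, -0.0055]
[0.0103, -0.0003, -0.026, -0.0047, -0.2637, -0.0053]
[0.0147, -0.0004, -0.0336, -0.0049, -0.3509, -0.0051]
```

View pics/s7.png

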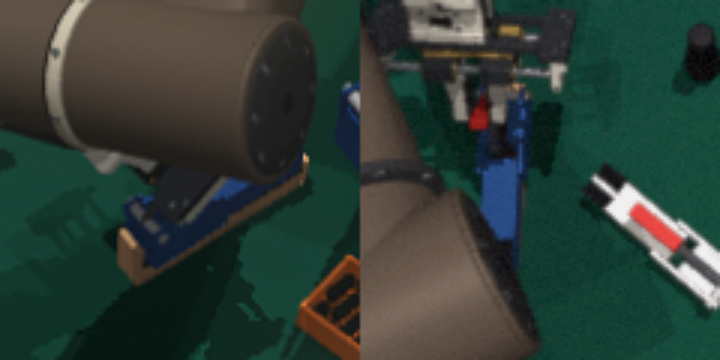

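```bash
python3 -m pendant '[[0.002,0,-0.009,0,-0.087,0,-1],[0.005,0,-0.017,0,-0.174,0,-1],[0.009,0,-0.025,0,-0.26,0,-1],[0.009,0,-0.025,0,-0.26,0,-1],[0.009,0,-0.025,0,-0.26,0,0.2],[0.009,0,-0.025,0,-0.26,0,0.2],[0.009,0,-0.025,0,-0.26,0,0.2]]'
python3 - <<'E'
from h import *
st()
C=frame(0,CY)
P=CO+C@grip(65); z0=Rt(-55,CY)[:,2]; 
rows([tuple(P-.09*z0)+(-55,CY),tuple(P+[-.02,0,.14])+(-20,CY),tuple(P-.1*Rt(15,CY)[:,2])+(15,CY)])
E
```

```text
clock: 10.28
tool_pos: [0.5821, 0.2146, 0.1807]
orientation: [-179.9, 54.4, -3.1]
force: [0.5, -0.6, 0.3]
opening: 0.042
{'clock': 10.275, 'joint_pos': [22.713, 51.372, 42.403, -27.364, -129.152, 56.153], 'tool_pos': [0.582, 0.215, 0.181], 'orientation': [-179.878, 54.42, -3.13], 'force': [0.52, -0.649, 0.271], 'opening': 0.042}
[0.0046, -0.0004, -0.0896, -0.0054, -0.0101, -0.0023]
[-0.1109, 0.001, -0.0682, -0.0045, 0.6007, -0.0039]
[-0.0719, 0.0, -0.0471, -0.0033, 1.2116, -0.0053]
```

```bash
python3 -m pendant '[[0.002,0,-0.03,0,0,0,0.3],[0.002,0,-0.065,0,0,0,0.3],[0.002,0,-0.065,0,0,0,0.3],[-0.05,0,-0.09,0,0.15,0,0.3],[-0.11,0,-0.08,0,0.3,0,0.3],[-0.11,0,-0.07,0,0.45,0,0.3],[-0.11,0,-0.068,0,0.6,0,0.3],[-0.11,0,-0.068,0,0.75,0,0.3],[-0.10,0,-0.06,0,0.92,0,0.3],[-0.09,0,-0.05,0,1.05,0,0.3],[-0.072,0,-0.047,0,1.21,0,0.3],[-0.072,0,-0.047,0,1.21,0,0.3]]'
python3 - <<'E'
from h import *
st()
s=Cam("scene");t=Cam("top")
cv2.imwrite("pics/s8.png",cv2.resize(np.hstack([s.im[180:300,220:340],t.im[120:240,140:260]]),None,fx=3,fy=3))
C=frame(0,CY)
for th in(60,65):
    P=CO+C@grip(th)
    rows([tuple(P-.03*Rt(15,CY)[:,2])+(15,CY),tuple(P)+(15,CY)])
    print(s.proj(P),t.proj(P))
E
```

```text
clock: 11.78
tool_pos: [0.5717, 0.2101, 0.2595]
orientation: [179.6, -14.5, -2.9]
force: [-0.1, 0.4, 0.5]
opening: 0.0566
{'clock': 11.775, 'joint_pos': [45.88, 4.137, -19.986, 13.214, -57.204, 34.824], 'tool_pos': [0.572, 0.21, 0.26], 'orientation': [179.64, -14.472, -2.914], 'force': [-0.059, 0.436, 0.543], 'opening': 0.057}
[-0.0078, -0.0006, 0.0694, 0.0003, 0.0034, -0.0034]
[-0.0077, -0.0006, 0.0994, 0.0003, 0.0034, -0.0034]
[[277.66740936 225.30432502]] [[180.81508985 153.5731184 ]]
[0.0015, -0.0006, 0.0695, 0.0003, 0.0034, -0.0034]
[0.0016, -0.0006, 0.0995, 0.0003, 0.0034, -0.0034]
[[275.09824681 226.33283852]] [[180.86454558 150.47179999]]
```

View pics/s8.png

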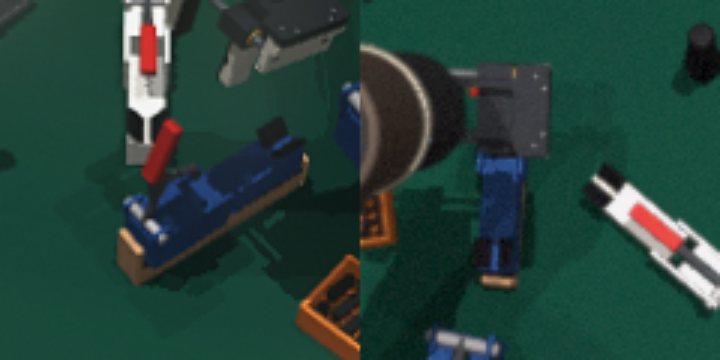

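```bash
python3 -m pendant '[[0.001,0,0.03,0,0,0,0.3],[0.001,0,0.06,0,0,0,0.3],[0.001,0,0.085,0,0,0,0.3],[0.001,0,0.099,0,0,0,0.3],[0.001,0,0.099,0,0,0,-0.2],[0.001,0,0.099,0,0,0,-0.6],[0.001,0,0.099,0,0,0,-1],[0.001,0,0.099,0,0,0,-1],[0.001,0,0.099,0,0,0,-1]]'
python3 - <<'E'
from h import *
st()
s=Cam("scene");t=Cam("top")
cv2.imwrite("pics/s9.png",cv2.resize(np.hstack([s.im[180:300,220:340],t.im[120:240,140:260]]),None,fx=3,fy=3))
C=frame(0,CY)
rows([tuple(CO+C@grip(th))+(80-th,CY) for th in (65,70,75,80,85,90,95,100)])
E
```

```text
clock: 13.0
tool_pos: [0.6051, 0.2132, 0.1706]
orientation: [-179.9, -14.8, -3.2]
force: [-1.0, 0.0, 2.0]
opening: 0.0174
{'clock': 13.0, 'joint_pos': [43.272, 10.545, -25.246, 15.182, -44.863, 33.57], 'tool_pos': [0.605, 0.213, 0.171], 'orientation': [-179.933, -14.816, -3.248], 'force': [-0.998, 0.039, 2.025], 'opening': 0.017}
[-0.0008, -0.0001, 0.0004, 0.0005, 0.0032, -0.0059]
[0.0068, -0.0002, 0.0012, 0.0002, -0.0841, -0.0059]
[0.0143, -0.0002, 0.0026, -0.0, -0.1713, -0.0059]
[0.0217, -0.0002, 0.0047, -0.0003, -0.2586, -0.0059]
[0.0288, -0.0003, 0.0075, -0.0006, -0.3459, -0.0059]
[0.0357, -0.0003, 0.0108, -0.0008, -0.4331, -0.0059]
[0.0423, -0.0004, 0.0148, -0.0011, -0.5204, -0.0059]
[0.0485, -0.0004, 0.0192, -0.0013, -0.6077, -0.0058]
```

View pics/s9.png

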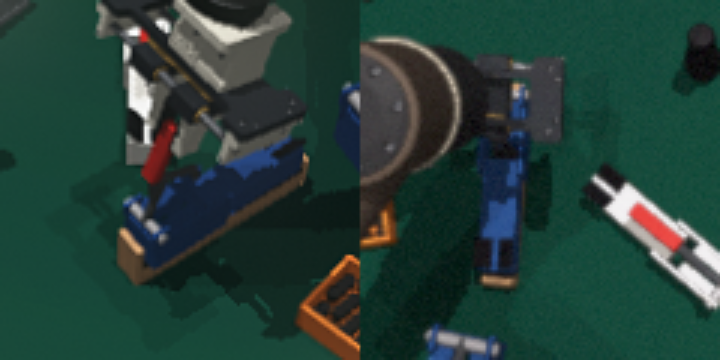

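```bash
python3 -m pendant '[[0.007,0,0.001,0,-0.087,0,-1],[0.014,0,0.002,0,-0.174,0,-1],[0.021,0,0.004,0,-0.26,0,-1],[0.028,0,0.007,0,-0.347,0,-1],[0.035,0,0.01,0,-0.435,0,-1],[0.038,0,0.012,0,-0.47,0,-1],[0.038,0,0.012,0,-0.47,0,-1]]'
python3 - <<'E'
from h import *
st()
C=frame(0,CY)
rows([tuple(CO+C@grip(th))+(80-th,CY) for th in (92,95,98,100,102)])
E
```

```text
clock: 13.98
tool_pos: [0.6465, 0.2107, 0.1681]
orientation: [-180.0, 12.1, -3.3]
force: [1.9, 0.5, 3.9]
opening: 0.0175
{'clock': 13.975, 'joint_pos': [30.243, 29.785, 12.514, -6.739, -82.896, 57.911], 'tool_pos': [0.646, 0.211, 0.168], 'orientation': [-179.957, 12.109, -3.272], 'force': [1.924, 0.469, 3.938], 'opening': 0.018}
[-0.0013, -0.0005, -0.0001, -0.0021, 0.0019, -0.0063]
[0.0033, -0.0006, 0.0003, -0.0023, -0.0505, -0.0063]
[0.0079, -0.0006, 0.0009, -0.0024, -0.1028, -0.0062]
[0.0109, -0.0006, 0.0015, -0.0025, -0.1377, -0.0062]
[0.0139, -0.0006, 0.0021, -0.0027, -0.1726, -0.0061]
```

```bash
python3 -m pendant '[[0.004,0,0,0,-0.05,0,-1],[0.008,0,0.001,0,-0.1,0,-1],[0.0115,0,0.001,0,-0.14,0,-1],[0.0115,0,0.001,0,-0.14,0,-1]]'
python3 - <<'E'
from h import *
for i in range(3): st(); s=Cam("scene")
t=Cam("top")
cv2.imwrite("pics/s10.png",cv2.resize(np.hstack([s.im[180:300,220:340],t.im[120:240,140:260]]),None,fx=3,fy=3))
E
```

```text
clock: 14.48
tool_pos: [0.6568, 0.2099, 0.1652]
orientation: [-180.0, 20.2, -3.3]
force: [-1.7, 0.8, 7.1]
opening: 0.0177
{'clock': 14.475, 'joint_pos': [27.537, 36.23, 22.781, -10.214, -93.972, 60.057], 'tool_pos': [0.657, 0.21, 0.165], 'orientation': [-179.968, 20.157, -3.256], 'force': [-1.702, 0.844, 7.106], 'opening': 0.018}
{'clock': 14.525, 'joint_pos': [27.56, 36.183, 22.712, -10.214, -93.941, 60.05], 'tool_pos': [0.656, 0.21, 0.165], 'orientation': [-179.966, 20.149, -3.244], 'force': [-2.339, -0.198, 6.831], 'opening': 0.018}
{'clock': 14.575, 'joint_pos': [27.573, 36.155, 22.676, -10.215, -93.93, 60.047], 'tool_pos': [0.656, 0.21, 0.165], 'orientation': [-179.965, 20.146, -3.237], 'force': [-2.022, -0.384, 5.668], 'opening': 0.018}
```

View pics/s10.png

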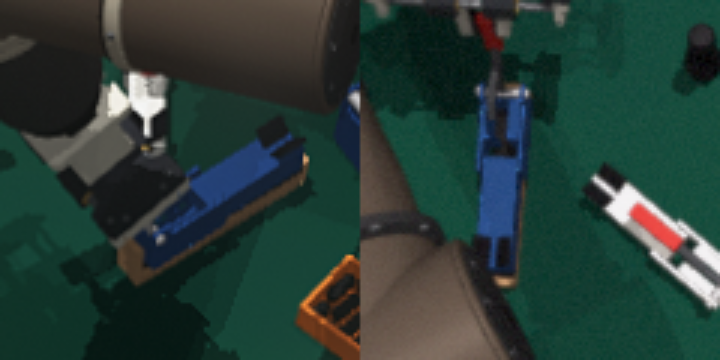

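```bash
python3 -m pendant '[[0.002,0,-0.001,0,-0.03,0,-1],[0.004,0,-0.002,0,-0.05,0,-1],[0.004,0,-0.002,0,-0.05,0,-1]]'
python3 - <<'E'
from h import *
st();C=frame(0,CY)
rows([tuple(CO+C@grip(th))+(80-th,CY) for th in (98,100.3,102,104)])
E
```

```text
clock: 15.05
tool_pos: [0.6605, 0.21, 0.1649]
orientation: [-180.0, 23.1, -3.2]
force: [-1.9, 1.2, 4.6]
opening: 0.0176
{'clock': 15.05, 'joint_pos': [26.687, 38.62, 26.625, -11.421, -98.085, 60.457], 'tool_pos': [0.661, 0.21, 0.165], 'orientation': [-179.965, 23.068, -3.246], 'force': [-1.898, 1.171, 4.637], 'opening': 0.018}
[-0.0063, -0.0005, 0.002, -0.0027, 0.0884, -0.0057]
[-0.0028, -0.0005, 0.0019, -0.0028, 0.0483, -0.0056]
[-0.0002, -0.0005, 0.002, -0.0029, 0.0186, -0.0056]
[0.0028, -0.0006, 0.0022, -0.003, -0.0163, -0.0055]
```

```bash
python3 -m pendant '[[0.002,0,0,0,-0.02,0,-1],[0.003,0,0,0,-0.03,0,-1],[0.003,0,0,0,-0.03,0,-1]]'
python3 - <<'E'
from h import *
st()
s=Cam("scene");t=Cam("top");st()
cv2.imwrite("pics/s11.png",cv2.resize(np.hstack([s.im[180:300,220:340],t.im[120:240,140:260]]),None,fx=3,fy=3))
E
```

```text
clock: 15.42
tool_pos: [0.6635, 0.2096, 0.1644]
orientation: [-180.0, 24.8, -3.2]
force: [-1.1, 0.8, 6.5]
opening: 0.0178
{'clock': 15.425, 'joint_pos': [26.17, 40.1, 28.975, -12.109, -100.508, 60.65], 'tool_pos': [0.663, 0.21, 0.164], 'orientation': [-179.958, 24.756, -3.238], 'force': [-1.102, 0.84, 6.495], 'opening': 0.018}
{'clock': 15.525, 'joint_pos': [26.178, 40.077, 28.945, -12.111, -100.494, 60.648], 'tool_pos': [0.663, 0.21, 0.164], 'orientation': [-179.953, 24.75, -3.232], 'force': [-2.661, 0.39, 5.809], 'opening': 0.018}
```

View pics/s11.png

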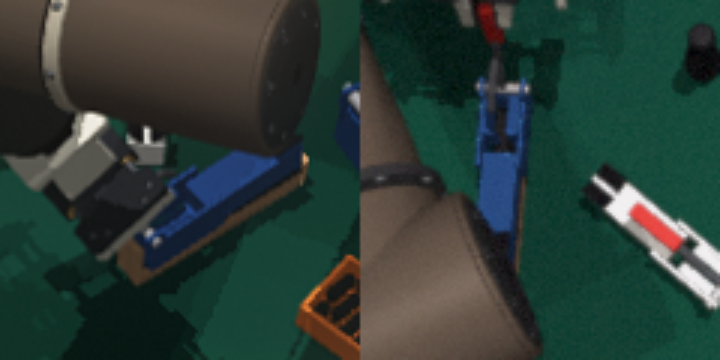

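```bash
python3 -m pendant '[[-0.002,0,0,0,0.02,0,-1],[-0.004,0,0,0,0.04,0,-1],[-0.004,0,0,0,0.04,0,-0.4],[-0.004,0,0,0,0.04,0,0.1],[-0.004,0,0,0,0.04,0,0.3],[-0.004,0,-0.03,0,0.04,0,0.3],[-0.004,0,-0.07,0,0.04,0,0.3],[-0.004,0,-0.11,0,0.04,0,0.3],[-0.004,0,-0.15,0,0.04,0,0.3],[-0.004,0,-0.15,0,0.04,0,0.3]]'
python3 - <<'E'
from h import *
st()
s=Cam("scene");t=Cam("top");st()
cv2.imwrite("pics/s12.png",cv2.resize(np.hstack([s.im[180:300,220:340],t.im[120:240,140:260]]),None,fx=3,fy=3))
E
```

```text
clock: 16.77
tool_pos: [0.724, 0.2058, 0.3041]
orientation: [-179.9, 22.2, -3.3]
force: [-0.2, -0.2, 0.2]
opening: 0.0569
{'clock': 16.775, 'joint_pos': [24.705, 43.523, 53.538, -11.842, -119.25, 57.951], 'tool_pos': [0.724, 0.206, 0.304], 'orientation': [-179.882, 22.197, -3.272], 'force': [-0.194, -0.218, 0.155], 'opening': 0.057}
{'clock': 16.875, 'joint_pos': [24.749, 43.544, 53.129, -11.913, -119.121, 57.967], 'tool_pos': [0.722, 0.206, 0.301], 'orientation': [-179.958, 22.5, -3.257], 'force': [0.277, -0.132, -0.418], 'opening': 0.057}
```

View pics/s12.png

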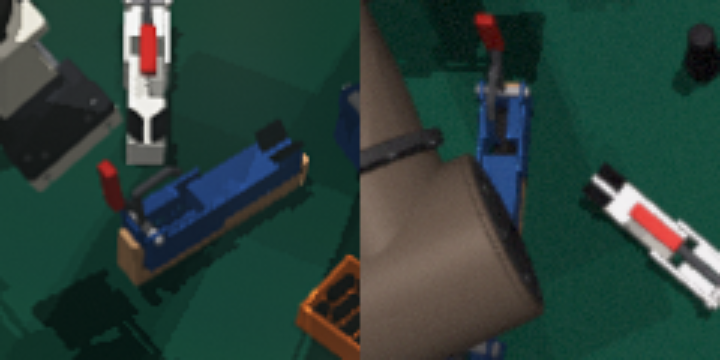

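```bash
python3 - <<'E'
from h import *
rows([(.62,.21,.30,0,CY),(.46,.15,.27,0,CY)])
E
```

```text
[-0.0869, 0.0021, 0.0577, -0.0019, 0.3927, -0.0063]
[-0.2198, 0.0712, 0.1451, -0.0019, 0.3927, -0.0063]
```

```bash
python3 -m pendant '[[-0.087,0.002,0.03,0,0.39,0,0.8],[-0.087,0.002,0.05,0,0.39,0,0.8],[-0.15,0.035,0.09,0,0.39,0,0.8],[-0.22,0.07,0.14,0,0.39,0,0.8],[-0.22,0.07,0.14,0,0.39,0,0.8],[-0.22,0.07,0.14,0,0.39,0,0.8],[-0.22,0.07,0.14,0,0.39,0,0.8]]'
python3 - <<'E'
from h import *
st()
s=Cam("scene");t=Cam("top")
crop(s,245,205,345,280,8,"pics/d1.png");crop(t,150,115,225,225,5,"pics/d2.png")
E
```

```text
clock: 17.75
tool_pos: [0.4586, 0.1495, 0.2561]
orientation: [-180.0, 0.2, -3.2]
force: [0.9, -0.6, 0.4]
opening: 0.079
{'clock': 17.75, 'joint_pos': [41.36, 0.206, -17.52, -0.148, -72.352, 45.504], 'tool_pos': [0.459, 0.15, 0.256], 'orientation': [-179.954, 0.155, -3.181], 'force': [0.904, -0.577, 0.438], 'opening': 0.079}
```

View pics/d1.png

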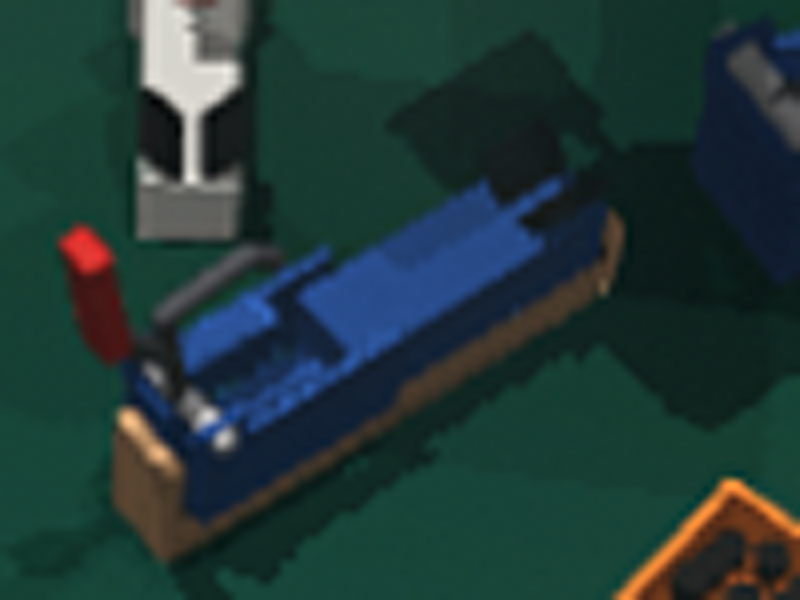

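View pics/d2.png

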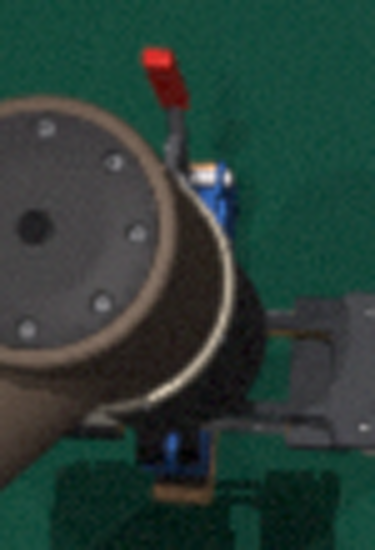

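```bash
python3 - <<'E'
from h import *
s=Cam("scene");t=Cam("top")
f=lambda p,o,k:((np.array(p,float)+.5)/k-.5+np.array(o))
cs=lambda x,y:f((x,y),(245,205),8); ct=lambda x,y:f((x,y),(150,115),5)
tip=tri(s,cs(88,250),t,ct(158,55));print("tip",tip)
print("exp tip",[ (CO+frame(0,CY)@grip(a,-129,24)).round(4) for a in(95,98,100.3)])
print("pinR top z84",t.onz([ct(228,178)],.084),"old .6213 .1833")
print("pinL scene z84",s.onz([cs(226,438),cs(232,433)],.084))
print("tailstop",t.onz([ct(155,493),ct(213,497)],.04),"V", t.onz([ct(140,470),ct(205,473)],.087))
for n,P in(("pinR",[26,-29,54]),("pinL",[26,29,54]),("VL",[-163,20,57]),("VR",[-163,-20,57])):
    q=CO+frame(0,CY)@(np.array(P)/1000); print(n,q.round(4),((s.proj(q)-[245,205]+.5)*8-.5).round(),((t.proj(q)-[150,115]+.5)*5-.5).round())
E
```

```text
tip (array([0.66997807, 0.21224111, 0.20469466]), np.float64(0.004749920809217116))
exp tip [array([0.6568, 0.2107, 0.2104]), array([0.6633, 0.2104, 0.2084]), array([0.6683, 0.2101, 0.2066])]
pinR top z84 [[0.62370515 0.18730914 0.084     ]] old .6213 .1833
pinL scene z84 [[0.62473085 0.241322   0.084     ]
 [0.62170707 0.24106659 0.084     ]]
tailstop [[0.4215462  0.2400859  0.04      ]
 [0.41864728 0.20162885 0.04      ]] V [[0.43278009 0.24081566 0.087     ]
 [0.43057745 0.19911477 0.087     ]]
pinR [0.6202 0.1835 0.084 ] [[131. 326.]] [[234. 183.]]
pinL [0.6231 0.2414 0.084 ] [[230. 436.]] [[145. 180.]]
VL [0.4339 0.242  0.087 ] [[611. 165.]] [[138. 468.]]
VR [0.4319 0.2021 0.087 ] [[541.  98.]] [[200. 471.]]
```

```bash
sed -i 's/^CO=.*/CO=np.array([.5972,.2138,.030]); CY=-2.9/' h.py; python3 - <<'E'
from h import *
C=frame(0,CY);P=CO+C@[-.088,0,.026];print(P)
rows([tuple(P+[0,0,.10])+(0,CY),tuple(P+[0,0,.05])+(0,CY),tuple(P)+(0,CY)])
E
```

```text
[0.5093127  0.21825218 0.056     ]
[0.0435, -0.0696, 0.1192, -0.0002, 0.0024, -0.0061]
[0.0437, -0.0695, 0.1692, -0.0002, 0.0024, -0.0061]
[0.0438, -0.0695, 0.2192, -0.0002, 0.0024, -0.0061]
```

```bash
python3 -m pendant '[[0.043,-0.04,0.03,0,0,-0.006,1],[0.044,-0.07,0.05,0,0,-0.006,1],[0.044,-0.07,0.1,0,0,-0.006,1],[0.044,-0.07,0.13,0,0,-0.006,1],[0.044,-0.07,0.16,0,0,-0.006,1],[0.044,-0.0695,0.18,0,0,-0.006,1],[0.044,-0.0695,0.18,0,0,-0.006,1]]'
python3 - <<'E'
from h import *
st()
s=Cam("scene");t=Cam("top")
cv2.imwrite("pics/e1.png",cv2.resize(np.hstack([s.im[180:300,220:340],t.im[120:240,140:260]]),None,fx=3,fy=3))
C=frame(0,CY);P=CO+C@[-.088,0,.026]
rows([tuple(P)+(0,CY)])
E
```

```text
clock: 18.82
tool_pos: [0.5086, 0.2172, 0.074]
orientation: [179.8, 0.3, -2.9]
force: [-0.1, -0.4, 0.3]
opening: 0.0878
{'clock': 18.825, 'joint_pos': [43.319, 16.204, -24.027, -0.156, -50.114, 43.836], 'tool_pos': [0.509, 0.217, 0.074], 'orientation': [179.834, 0.325, -2.947], 'force': [-0.081, -0.407, 0.284], 'opening': 0.088}
[-0.0004, -0.0001, 0.0394, 0.0002, 0.0023, -0.0002]
```

View pics/e1.png

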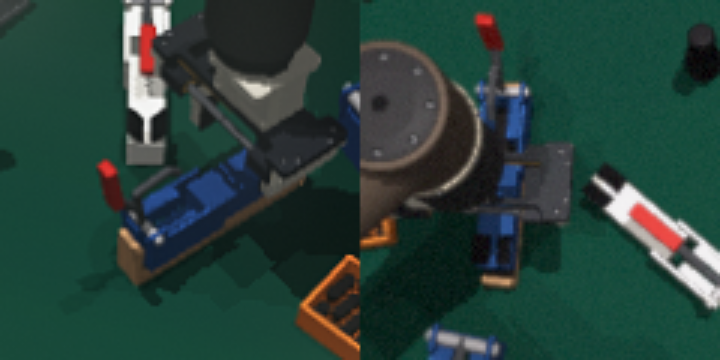

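```bash
python3 -m pendant '[[0,0,0.02,0,0,0,1],[0,0,0.036,0,0,0,1],[0,0,0.038,0,0,0,1],[0,0,0.038,0,0,0,0.2],[0,0,0.038,0,0,0,-0.2],[0,0,0.038,0,0,0,-1],[0,0,0.038,0,0,0,-1],[0,0,0.038,0,0,0,-1]]'
python3 - <<'E'
from h import *
st()
C=frame(0,CY);P=CO+C@[-.088,0,.026]
rows([tuple(P)+(0,CY)])
E
```

```text
clock: 19.92
tool_pos: [0.5091, 0.218, 0.0386]
orientation: [-180.0, 0.1, -2.9]
force: [-0.3, 0.6, -0.1]
opening: 0.0435
{'clock': 19.925, 'joint_pos': [43.365, 18.628, -26.276, -0.154, -45.148, 43.838], 'tool_pos': [0.509, 0.218, 0.039], 'orientation': [-179.962, 0.115, -2.906], 'force': [-0.301, 0.606, -0.107], 'opening': 0.043}
[0.0002, -0.0002, 0.0016, -0.0007, 0.002, -0.0001]
```

```bash
python3 -m pendant '[[0,0,0.001,0,0,0,-1],[0,0,0.001,0,0,0,-1],[0,0,0.001,0,0,0,-1],[0,0,0.001,0,0,0,-1],[0,0,-0.005,0,0,0,-1],[0,0,-0.02,0,0,0,-1],[0,0,-0.05,0,0,0,-1],[0,0,-0.09,0,0,0,-1],[0,0,-0.13,0,0,0,-1],[0,0,-0.15,0,0,0,-1]]'
python3 - <<'E'
from h import *
st()
s=Cam("scene");t=Cam("top")
cv2.imwrite("pics/e2.png",cv2.resize(np.hstack([s.im[180:300,220:340],t.im[100:220,140:260]]),None,fx=3,fy=3))
C=frame(0,CY);P=CO+C@[-.088,0,.026]
E
```

```text
clock: 21.18
tool_pos: [0.5091, 0.2178, 0.1908]
orientation: [-179.9, 0.1, -2.9]
force: [1.4, -0.8, -9.3]
opening: 0.038
{'clock': 21.175, 'joint_pos': [43.321, 9.639, -15.644, -0.144, -64.704, 43.814], 'tool_pos': [0.509, 0.218, 0.191], 'orientation': [-179.901, 0.085, -2.926], 'force': [1.409, -0.768, -9.302], 'opening': 0.038}
```

View pics/e2.png

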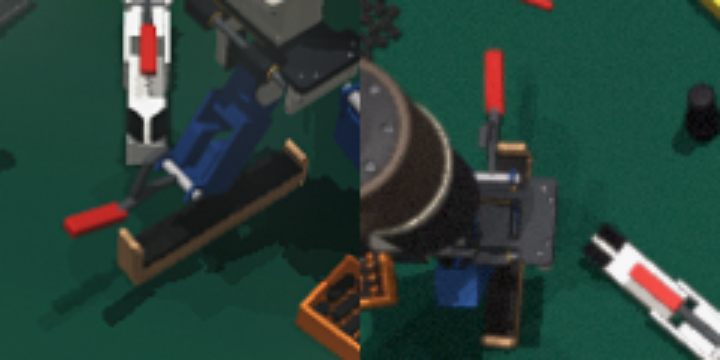

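```bash
python3 - <<'E'
from h import *
for i in range(4): s=Cam("scene")
st()
crop(s,225,180,325,280,6,"pics/e3.png")
t=Cam("top"); crop(t,150,110,210,210,6,"pics/e4.png")
E
```

```text
{'clock': 21.475, 'joint_pos': [43.325, 9.869, -15.897, -0.168, -64.466, 43.815], 'tool_pos': [0.508, 0.217, 0.187], 'orientation': [179.937, 0.27, -2.933], 'force': [-0.177, -0.268, -9.479], 'opening': 0.038}
```

View pics/e3.png

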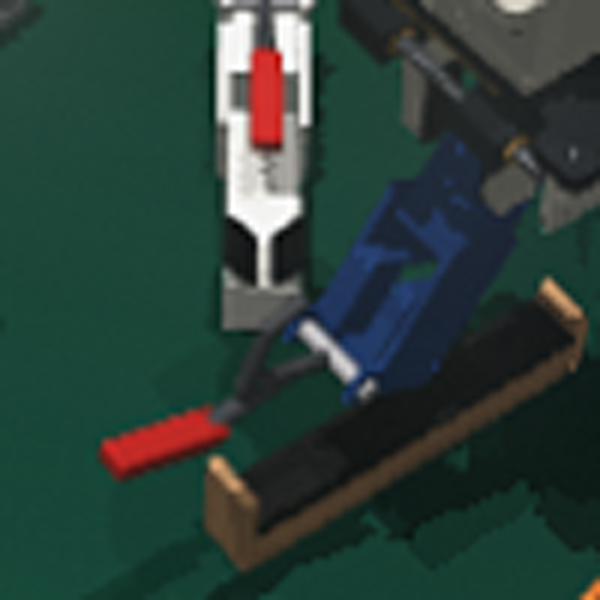

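View pics/e4.png

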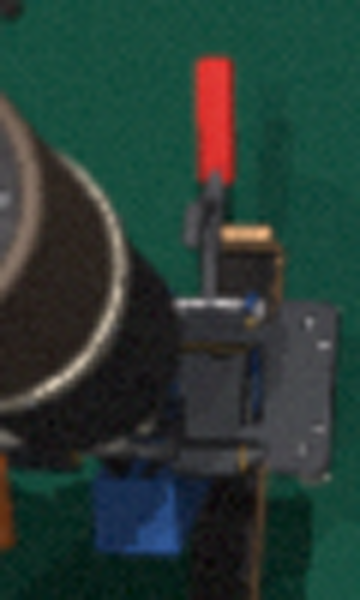

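```bash
python3 - <<'E'
from h import *
f=[];m=[]
for i in range(3):
    o=ctrl.get_obs();f.append(o["force"]);m.append(o["moment"]);s=Cam("scene")
t=Cam("top");print(np.round(f,2),np.round(m,3));st()
g=lambda p,o,k:((np.array(p,float)+.5)/k-.5+np.array(o))
es=lambda x,y:g((x,y),(225,180),6);et=lambda x,y:g((x,y),(150,110),6)
pl=tri(s,es(370,390),t,et(170,300)) if 0 else None
pr=tri(s,es(302,325),t,et(258,305));print("pinR",pr)
tip=tri(s,es(108,460),t,et(214,60));print("tip",tip)
# hook tip earlier picture d1 with assumed heights
for z in(.11,.12,.13,.14):
    q=s.onz([g((280,255),(245,205),8)],z)[0]; print(z,q.round(4),(frame(0,CY).T@(q-CO)).round(4))
E
```

```text
[[ 0.35  0.57 -8.97]
 [ 0.09 -1.05 -8.12]
 [-0.27  0.31 -8.97]] [[-0.11   0.241 -0.012]
 [-0.074  0.184 -0.051]
 [-0.064  0.132 -0.005]]
{'clock': 21.725, 'joint_pos': [43.333, 9.861, -15.803, -0.129, -64.479, 43.815], 'tool_pos': [0.509, 0.218, 0.188], 'orientation': [179.977, 0.183, -2.908], 'force': [0.08, 0.536, -8.432], 'opening': 0.037}
pinR (array([0.58091004, 0.19229475, 0.11697139]), np.float64(0.006679497972131835))
tip (array([0.70879652, 0.21034831, 0.14270046]), np.float64(0.00016754147035003803))
0.11 [0.5708 0.2067 0.11  ] [-0.026  -0.0085  0.08  ]
0.12 [0.5761 0.2117 0.12  ] [-0.0209 -0.0032  0.09  ]
0.13 [0.5814 0.2168 0.13  ] [-0.0159  0.0022  0.1   ]
0.14 [0.5867 0.2218 0.14  ] [-0.0109  0.0075  0.11  ]
```

The picture shows the cradle pivoted nose-down about 65° in the jaws: the pin is at scene (281,239) and z 0.117. The block is empty below it. I'll set it back on the block, using the nose contact to level it, and regrip nearer its centre of mass.

```bash
python3 - <<'E'
from h import *
C=frame(0,CY)
def G(u,h,phi): return tuple(CO+C@(np.array([u,0,h])/1000))+(phi,CY)
rows([G(-84,165,8),G(-78,155,16),G(-74,135,25),G(-74,110,25)])
E
```

```text
[0.0069, -0.0005, 0.0115, 0.0004, 0.1428, -0.0001]
[0.0155, -0.0005, 0.0209, 0.0004, 0.2825, -0.0001]
[0.0224, -0.0006, 0.0398, 0.0004, 0.4395, -0.0]
[0.0224, -0.0006, 0.0648, 0.0004, 0.4395, -0.0]
```

```bash
python3 -m pendant '[[0.004,0,0.006,0,0.07,0,-1],[0.007,0,0.0115,0,0.14,0,-1],[0.011,0,0.016,0,0.21,0,-1],[0.0155,0,0.021,0,0.28,0,-1],[0.019,0,0.028,0,0.36,0,-1],[0.022,0,0.034,0,0.44,0,-1],[0.022,0,0.034,0,0.44,0,-1]]'
python3 - <<'E'
from h import *
st()
s=Cam("scene");t=Cam("top")
crop(s,225,180,325,280,6,"pics/e5.png")
crop(t,150,110,210,210,6,"pics/e6.png")
E
```

```text
clock: 22.6
tool_pos: [0.5289, 0.2142, 0.1519]
orientation: [179.7, -25.0, -2.7]
force: [0.5, -2.3, -9.2]
opening: 0.0379
{'clock': 22.6, 'joint_pos': [51.292, 0.945, -50.863, 43.062, -30.281, -0.284], 'tool_pos': [0.529, 0.214, 0.152], 'orientation': [179.739, -24.973, -2.724], 'force': [0.459, -2.316, -9.171], 'opening': 0.038}
```

View pics/e5.png

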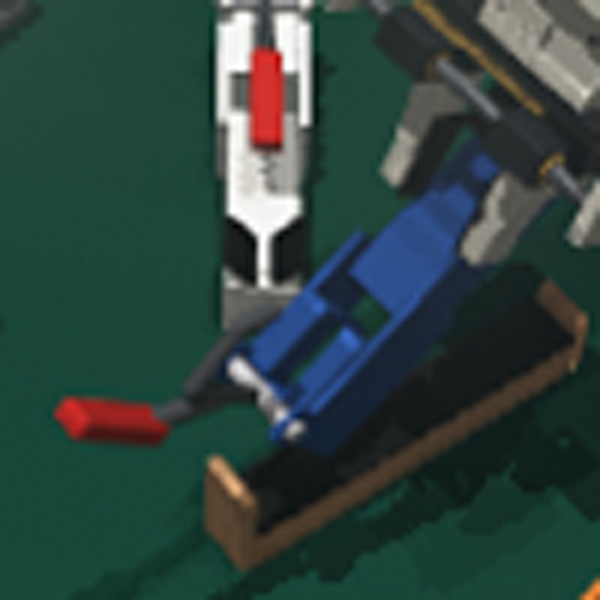

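View pics/e6.png

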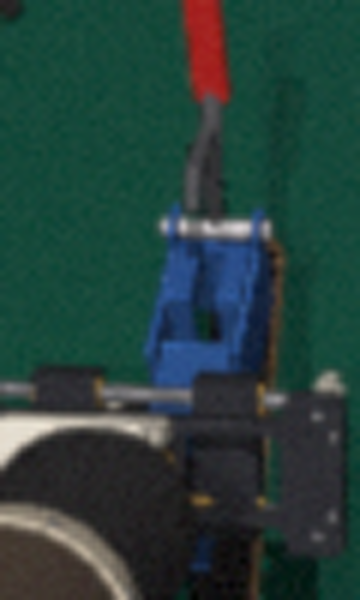

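```bash
python3 - <<'E'
from h import *
s=Cam("scene");t=Cam("top");st()
g=lambda p,o,k:((np.array(p,float)+.5)/k-.5+np.array(o))
es=lambda x,y:g((x,y),(225,180),6);et=lambda x,y:g((x,y),(150,110),6)
a,_=tri(s,es(238,367),t,et(268,229));b,_=tri(s,es(290,430),t,et(165,226));m=(a+b)/2
print(a,b,m)
o=ctrl.get_obs();A=rot(o["orientation"]);gp=o["tool_pos"]-.019*A[:,2]
d=frame(0,CY).T@(m-gp);print(gp,d,"delta",np.degrees(np.arctan2(28,114)-np.arctan2(d[2],d[0])),np.hypot(d[0],d[2]))
C=frame(0,CY)
def G(u,h,phi): return tuple(CO+C@(np.array([u,0,h])/1000))+(phi,CY)
L=[]
for D in (40,35,30,25,20,15,10,5,2,0):
    r=np.radians(D); un=32-(30*np.tan(r)+ (5 if D>5 else D)); L.append(G(un-120*np.cos(r)+26*np.sin(r),26*np.cos(r)+120*np.sin(r),25*D/40))
    print(D,[round(float(v),3) for v in L[-1]])
rows(L)
E
```

```text
{'clock': 22.8, 'joint_pos': [51.283, 1.014, -50.279, 42.73, -30.371, -0.049], 'tool_pos': [0.532, 0.218, 0.155], 'orientation': [-179.866, -25.107, -2.985], 'force': [0.065, 0.932, -8.785], 'opening': 0.038}
[0.62088463 0.18929182 0.11494289] [0.62498712 0.23894441 0.1220098 ] [0.62293588 0.21411812 0.11847634]
[0.52404649 0.21804018 0.17252367] [ 0.09896118  0.00108606 -0.05404733] delta 42.44050332799001 0.11275827278060455
40 [0.524, 0.218, 0.127, 25.0, -2.9]
35 [0.52, 0.218, 0.12, 21.875, -2.9]
30 [0.516, 0.218, 0.113, 18.75, -2.9]
25 [0.513, 0.218, 0.104, 15.625, -2.9]
20 [0.51, 0.218, 0.095, 12.5, -2.9]
15 [0.507, 0.218, 0.086, 9.375, -2.9]
10 [0.505, 0.218, 0.076, 6.25, -2.9]
5 [0.504, 0.219, 0.066, 3.125, -2.9]
2 [0.507, 0.218, 0.06, 1.25, -2.9]
0 [0.509, 0.218, 0.056, 0.0, -2.9]
[-0.0194, 0.0007, 0.0411, -0.0017, -0.0019, -0.0013]
[-0.027, 0.0007, 0.0457, -0.0017, -0.0564, -0.0013]
[-0.0348, 0.0007, 0.0508, -0.0018, -0.111, -0.0013]
[-0.0425, 0.0007, 0.0567, -0.0018, -0.1655, -0.0012]
[-0.05, 0.0007, 0.0632, -0.0018, -0.22, -0.0012]
[-0.0571, 0.0008, 0.0703, -0.0019, -0.2746, -0.0011]
[-0.0638, 0.0008, 0.0781, -0.0019, -0.3291, -0.0011]
[-0.0699, 0.0008, 0.0864, -0.0019, -0.3837, -0.001]
[-0.0706, 0.0008, 0.093, -0.002, -0.4164, -0.001]
[-0.0708, 0.0008, 0.0975, -0.002, -0.4382, -0.001]
```

```bash
python3 -m pendant '[[-0.01,0,0.02,0,0,0,-1],[-0.019,0,0.041,0,0,0,-1],[-0.023,0,0.043,0,-0.03,0,-1],[-0.027,0,0.046,0,-0.056,0,-1],[-0.035,0,0.051,0,-0.11,0,-1],[-0.0425,0,0.057,0,-0.165,0,-1],[-0.05,0,0.063,0,-0.22,0,-1],[-0.057,0,0.07,0,-0.275,0,-1],[-0.057,0,0.07,0,-0.275,0,-1]]'
python3 - <<'E'
from h import *
st()
s=Cam("scene");t=Cam("top")
crop(s,225,180,325,280,6,"pics/e7.png")
C=frame(0,CY)
def G(u,h,phi): return tuple(CO+C@(np.array([u,0,h])/1000))+(phi,CY)
L=[]
for D in (15,10,5,2,0):
    r=np.radians(D); un=32-(30*np.tan(r)+ (5 if D>5 else D)); L.append(G(un-120*np.cos(r)+26*np.sin(r),26*np.cos(r)+120*np.sin(r),25*D/40))
rows(L)
E
```

```text
clock: 23.92
tool_pos: [0.5111, 0.2201, 0.0677]
orientation: [-179.8, -9.4, -3.0]
force: [-2.5, 0.7, -3.3]
opening: 0.0376
{'clock': 23.925, 'joint_pos': [48.618, 12.029, -36.892, 12.466, -35.72, 28.611], 'tool_pos': [0.511, 0.22, 0.068], 'orientation': [-179.824, -9.394, -2.99], 'force': [-2.476, 0.661, -3.313], 'opening': 0.038}
[-0.0007, 0.0013, 0.0004, -0.0028, -0.0022, -0.0002]
[-0.0051, 0.0014, 0.0096, -0.0028, -0.0568, -0.0002]
[-0.0087, 0.0014, 0.0193, -0.0028, -0.1113, -0.0001]
[-0.0076, 0.0014, 0.0258, -0.0028, -0.144, -0.0]
[-0.0066, 0.0014, 0.0302, -0.0028, -0.1658, -0.0]
```

View pics/e7.png

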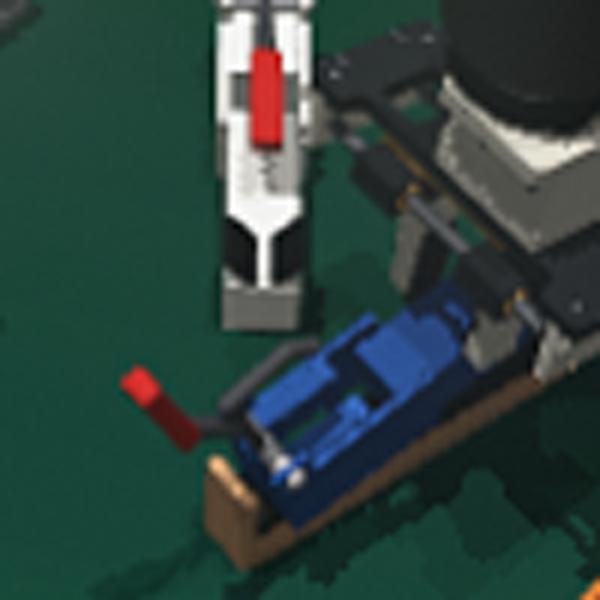

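```bash
python3 -m pendant '[[-0.003,0.001,0.005,0,-0.03,0,-1],[-0.005,0.001,0.0096,0,-0.057,0,-1],[-0.007,0.001,0.0145,0,-0.085,0,-1],[-0.0085,0.001,0.019,0,-0.111,0,-1],[-0.0076,0.001,0.0255,0,-0.144,0,-1],[-0.0066,0.001,0.030,0,-0.166,0,-1],[-0.0066,0.001,0.030,0,-0.166,0,-1]]'
python3 - <<'E'
from h import *
st()
s=Cam("scene");t=Cam("top")
crop(s,225,180,325,280,6,"pics/e8.png")
E
```

```text
clock: 24.9
tool_pos: [0.5095, 0.2171, 0.0411]
orientation: [-179.9, -0.1, -2.8]
force: [-12.9, -5.4, 33.8]
opening: 0.0384
{'clock': 24.9, 'joint_pos': [43.354, 18.34, -26.369, 0.027, -45.197, 43.822], 'tool_pos': [0.51, 0.217, 0.041], 'orientation': [-179.945, -0.079, -2.805], 'force': [-12.893, -5.421, 33.843], 'opening': 0.038}
```

View pics/e8.png

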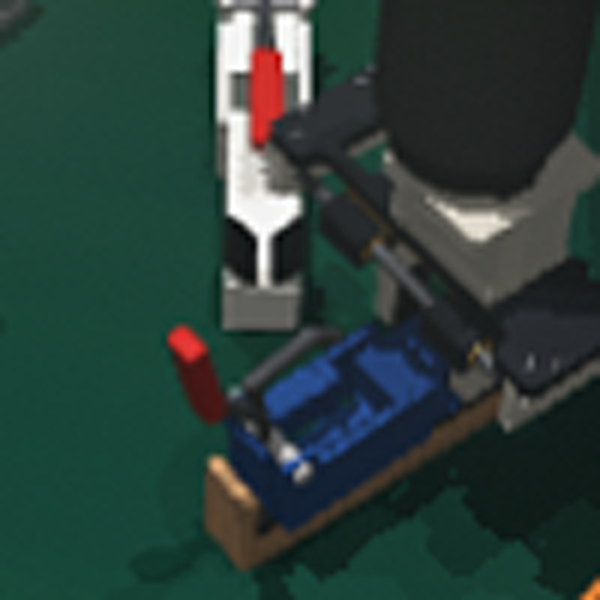

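```bash
python3 -m pendant '[[0,0,-0.006,0,0,0,-1],[0,0,-0.013,0,0,0,-1],[0.004,0,-0.013,0,0,0,-1],[0.008,0,-0.013,0,0,0,-1],[0.008,0,-0.013,0,0,0,-1]]'
python3 - <<'E'
from h import *
st()
s=Cam("scene");t=Cam("top")
crop(s,225,180,325,280,6,"pics/e9.png");st()
E
```

```text
clock: 25.62
tool_pos: [0.5158, 0.2165, 0.0485]
orientation: [180.0, 0.2, -2.9]
force: [-0.8, -0.1, -8.6]
opening: 0.0384
{'clock': 25.625, 'joint_pos': [42.704, 18.417, -24.884, -0.203, -46.86, 44.507], 'tool_pos': [0.516, 0.216, 0.049], 'orientation': [179.989, 0.218, -2.927], 'force': [-0.782, -0.076, -8.602], 'opening': 0.038}
{'clock': 25.725, 'joint_pos': [42.715, 18.383, -24.908, -0.212, -46.868, 44.502], 'tool_pos': [0.516, 0.216, 0.049], 'orientation': [179.995, 0.221, -2.929], 'force': [-0.65, -0.439, -8.197], 'opening': 0.038}
```

View pics/e9.png

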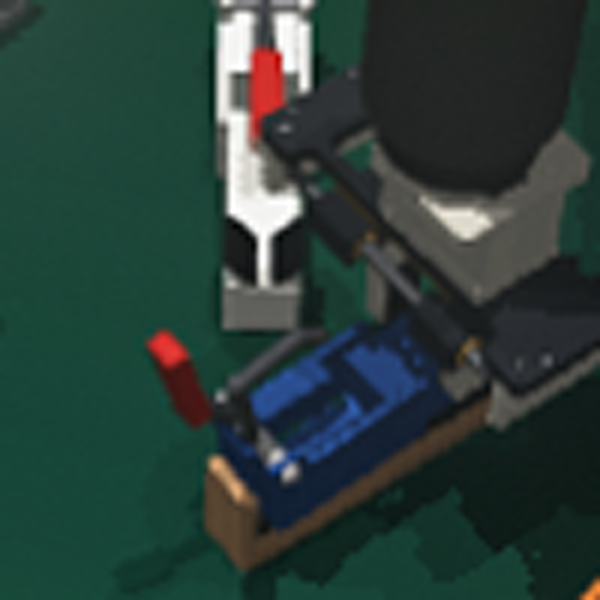

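```bash
python3 -m pendant '[[0,0,0.004,0,0,0,-1],[0,0,0.007,0,0,0,-1],[0,0,0.009,0,0,0,-1],[0,0,0.009,0,0,0,-1]]'
python3 - <<'E'
from h import *
st()
s=Cam("scene");t=Cam("top")
crop(s,225,180,325,280,6,"pics/e10.png");st()
E
```

```text
clock: 26.22
tool_pos: [0.5155, 0.2166, 0.0402]
orientation: [-180.0, 0.2, -2.9]
force: [-2.5, 0.0, -5.3]
opening: 0.0387
{'clock': 26.225, 'joint_pos': [42.74, 18.982, -25.411, -0.21, -45.724, 44.51], 'tool_pos': [0.516, 0.217, 0.04], 'orientation': [-179.978, 0.189, -2.897], 'force': [-2.468, 0.027, -5.254], 'opening': 0.039}
{'clock': 26.325, 'joint_pos': [42.738, 18.971, -25.408, -0.211, -45.73, 44.509], 'tool_pos': [0.516, 0.217, 0.04], 'orientation': [-179.972, 0.184, -2.901], 'force': [-3.008, 0.551, -4.872], 'opening': 0.039}
```

View pics/e10.png

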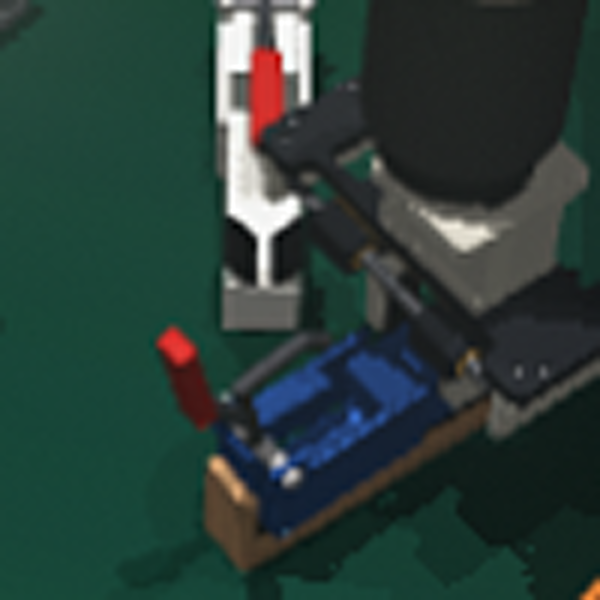

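```bash
python3 -m pendant '[[0,0,0.002,0,0,0,-1],[0,0,0.003,0,0,0,-1],[0,0,0.003,0,0,0,-0.2],[0,0,0.003,0,0,0,0.2],[0,0,0.003,0,0,0,0.6],[0,0,-0.03,0,0,0,0.8],[0,0,-0.08,0,0,0,1],[-0.02,0,-0.14,0,0,0,1],[-0.06,0.07,-0.18,0,0,0,1],[-0.06,0.07,-0.18,0,0,0,1],[-0.06,0.07,-0.18,0,0,0,1]]'
python3 - <<'E'
from h import *
st()
s=Cam("scene");t=Cam("top")
crop(s,245,205,345,280,8,"pics/f1.png");crop(t,150,115,225,225,5,"pics/f2.png")
E
```

```text
clock: 27.7
tool_pos: [0.4531, 0.1492, 0.2228]
orientation: [-179.8, -0.1, -2.9]
force: [1.1, -0.1, -0.3]
opening: 0.0877
{'clock': 27.7, 'joint_pos': [41.82, 0.613, -21.508, -0.127, -67.681, 45.282], 'tool_pos': [0.453, 0.149, 0.223], 'orientation': [-179.777, -0.058, -2.946], 'force': [1.067, -0.05, -0.301], 'opening': 0.088}
```

View pics/f1.png

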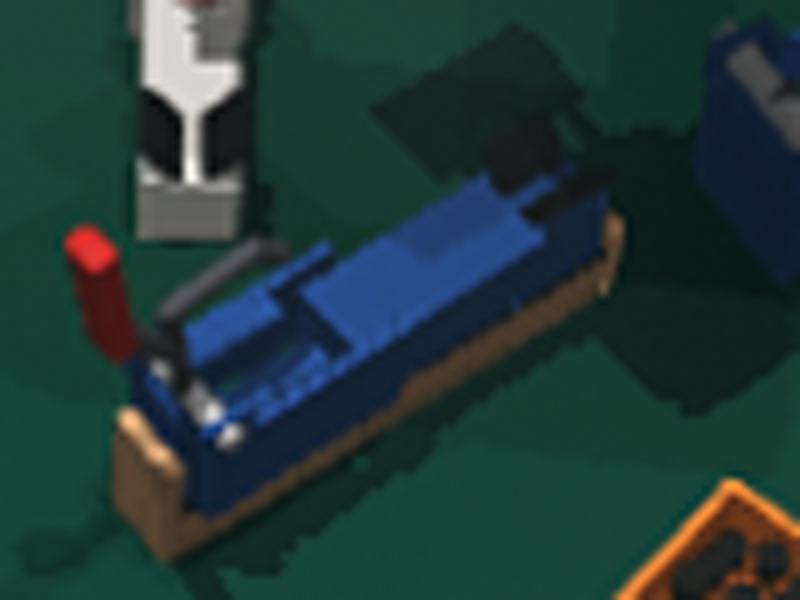

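View pics/f2.png

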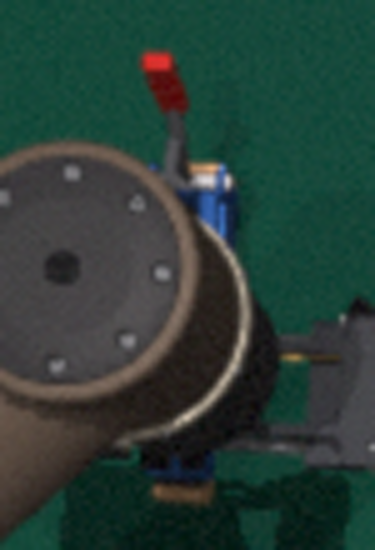

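```bash
sed -i 's/^CO=.*/CO=np.array([.5958,.2138,.030]); CY=-2.9/' h.py; python3 - <<'E'
from h import *
C=frame(0,CY);P=CO+C@[-.073,0,.025];print(P)
rows([tuple(P+[0,0,.12])+(0,CY),tuple(P+[0,0,.05])+(0,CY),tuple(P)+(0,CY)])
E
```

```text
[0.52289349 0.21749328 0.055     ]
[0.0662, -0.0709, 0.065, -0.0018, 0.0015, -0.0004]
[0.0663, -0.0707, 0.135, -0.0018, 0.0015, -0.0004]
[0.0664, -0.0706, 0.185, -0.0018, 0.0015, -0.0004]
```

```bash
python3 -m pendant '[[0.04,-0.045,0.02,0,0,0,1],[0.066,-0.07,0.04,0,0,0,1],[0.066,-0.0705,0.065,0,0,0,1],[0.066,-0.0705,0.1,0,0,0,1],[0.066,-0.0705,0.135,0,0,0,1],[0.066,-0.0705,0.16,0,0,0,1],[0.066,-0.0705,0.175,0,0,0,1],[0.066,-0.0705,0.183,0,0,0,1],[0.066,-0.0705,0.184,0,0,0,0.2]]'
python3 - <<'E'
from h import *
st()
C=frame(0,CY);P=CO+C@[-.073,0,.025]
rows([tuple(P)+(0,CY)])
s=Cam("scene")
crop(s,225,180,325,280,6,"pics/f3.png")
E
```

```text
clock: 28.92
tool_pos: [0.5218, 0.217, 0.0359]
orientation: [-180.0, 0.2, -2.9]
force: [0.1, -0.1, -0.3]
opening: 0.082
{'clock': 28.925, 'joint_pos': [42.313, 19.779, -24.879, -0.2, -45.467, 44.931], 'tool_pos': [0.522, 0.217, 0.036], 'orientation': [-179.988, 0.19, -2.897], 'force': [0.132, -0.077, -0.254], 'opening': 0.082}
[0.001, -0.0005, -0.0001, -0.0002, 0.0033, 0.0001]
```

View pics/f3.png

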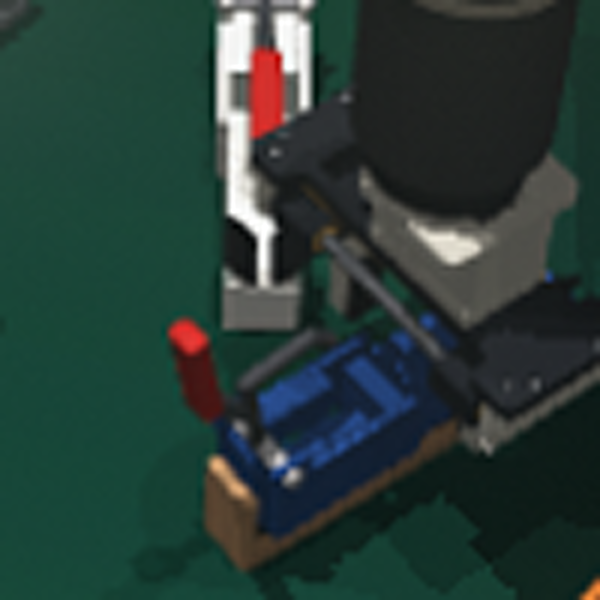

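```bash
python3 -m pendant '[[0,0,0,0,0,0,-0.2],[0,0,0,0,0,0,-1],[0,0,0,0,0,0,-1],[0,0,0,0,0,0,-1],[0,0,0,0,0,0,-1],[0,0,0,0,0,0,-1],[0,0,0,0,0,0,-1],[0,0,-0.001,0,0,0,-1],[0,0,-0.003,0,0,0,-1],[0,0,-0.006,0,0,0,-1],[0,0,-0.010,0,0,0,-1],[0,0,-0.012,0,0,0,-1]]'
python3 - <<'E'
from h import *
st()
s=Cam("scene")
crop(s,225,180,325,280,6,"pics/f4.png")
E
```

```text
clock: 30.48
tool_pos: [0.5217, 0.217, 0.0484]
orientation: [-180.0, 0.2, -2.9]
force: [0.6, 0.4, -8.2]
opening: 0.0386
{'clock': 30.475, 'joint_pos': [42.311, 18.849, -24.227, -0.213, -47.022, 44.929], 'tool_pos': [0.522, 0.217, 0.048], 'orientation': [-179.959, 0.179, -2.905], 'force': [0.6, 0.39, -8.205], 'opening': 0.039}
```

View pics/f4.png

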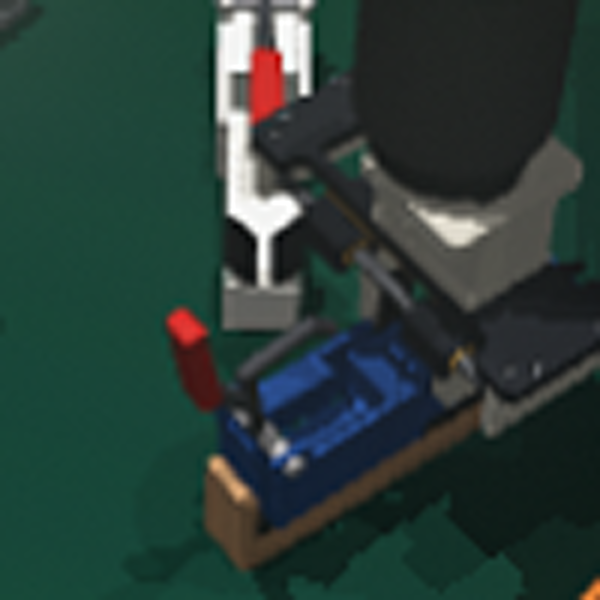

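```bash
python3 -m pendant '[[0,0,-0.003,0,0,0,-1],[0,0,-0.008,0,0,0,-1],[0,0,-0.016,0,0,0,-1],[0,0,-0.026,0,0,0,-1],[0,0,-0.038,0,0,0,-1],[0,0,-0.052,0,0,0,-1],[0,0,-0.066,0,0,0,-1],[0,0,-0.08,0,0,0,-1],[0,0,-0.092,0,0,0,-1],[0,0,-0.102,0,0,0,-1],[0,0,-0.109,0,0,0,-1],[0,0,-0.112,0,0,0,-1]]'
python3 - <<'E'
from h import *
st()
s=Cam("scene");t=Cam("top")
crop(s,225,150,325,250,6,"pics/f5.png")
crop(t,150,110,210,210,6,"pics/f6.png")
E
```

```text
clock: 32.02
tool_pos: [0.5221, 0.2168, 0.1605]
orientation: [-180.0, 0.2, -2.9]
force: [1.0, 0.2, -8.9]
opening: 0.0384
{'clock': 32.025, 'joint_pos': [42.273, 12.167, -16.622, -0.173, -61.302, 44.904], 'tool_pos': [0.522, 0.217, 0.16], 'orientation': [-179.958, 0.172, -2.906], 'force': [0.956, 0.18, -8.91], 'opening': 0.038}
```

View pics/f5.png

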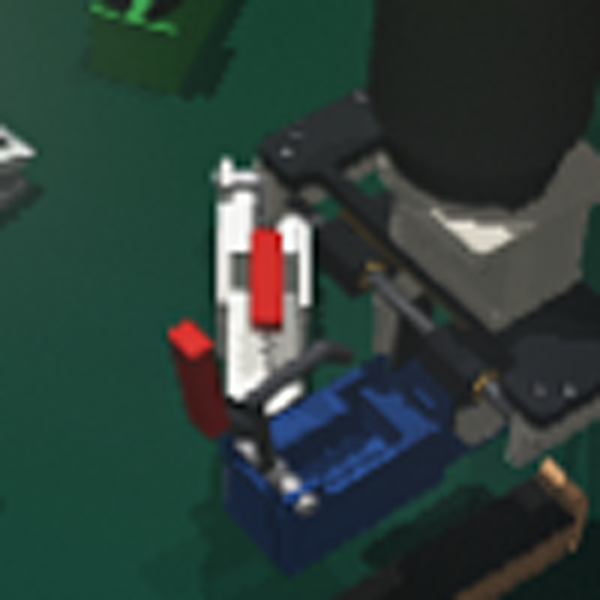

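View pics/f6.png

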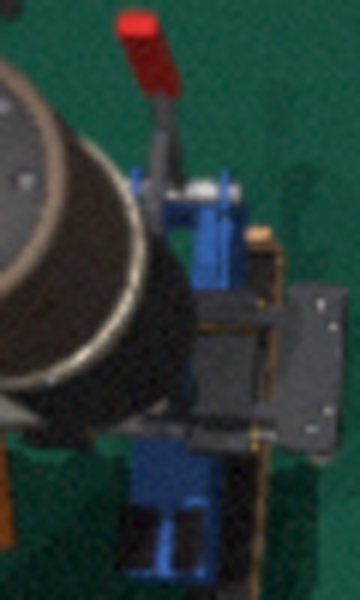

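```bash
cat >> h.py <<'E'
GC=np.array([-.073,0,.025])
def mj(g,n):
    o=ctrl.get_obs(); R0=rot(o["orientation"]); p0=np.array(o["tool_pos"])
    Rg=Rt(g[3],g[4]); p=np.array(g[:3],float)+.019*Rg[:,2]
    v=np.r_[R0.T@(p-p0),R.from_matrix(R0.T@Rg).as_rotvec()]; print("total",v.round(4))
    for i in range(1,n+1):
        s=i/n; print(((10*s**3-15*s**4+6*s**5)*v).round(3).tolist())
def dk(x=0,y=0,z=0): # grasp target so that coupler origin lies at deck coords (m)
    D=frame(25,DY); return tuple(DO+D@(GC+np.array([x,y,z])))+(25,DY)
E
python3 - <<'E'
from h import *
print(dk(0,0,.08),dk())
mj((.53,.04,.27,12,1),11)
E
```

```text
(np.float64(0.5522285289820426), np.float64(-0.19847288305171323), np.float64(0.1743111845317772), 25, 6.74) (np.float64(0.5858043312482968), np.float64(-0.19450486702598002), np.float64(0.1018065615688452), 25, 6.74)
total [ 0.0206  0.1758 -0.0914  0.0064  0.2125 -0.0681]
[0.0, 0.001, -0.001, 0.0, 0.001, -0.0]
[0.001, 0.008, -0.004, 0.0, 0.01, -0.003]
[0.003, 0.023, -0.012, 0.001, 0.027, -0.009]
[0.005, 0.045, -0.023, 0.002, 0.055, -0.017]
[0.009, 0.073, -0.038, 0.003, 0.088, -0.028]
[0.012, 0.103, -0.053, 0.004, 0.124, -0.04]
[0.015, 0.131, -0.068, 0.005, 0.158, -0.051]
[0.018, 0.153, -0.08, 0.006, 0.185, -0.059]
[0.02, 0.168, -0.087, 0.006, 0.203, -0.065]
[0.02, 0.175, -0.091, 0.006, 0.211, -0.068]
[0.021, 0.176, -0.091, 0.006, 0.213, -0.068]
```

```bash
python3 -m pendant '[[0,0.003,-0.002,0,0.004,-0.001,-1],[0.001,0.01,-0.006,0,0.012,-0.004,-1],[0.003,0.024,-0.013,0.001,0.028,-0.009,-1],[0.005,0.045,-0.024,0.002,0.055,-0.017,-1],[0.009,0.073,-0.038,0.003,0.088,-0.028,-1],[0.012,0.103,-0.053,0.004,0.124,-0.04,-1],[0.015,0.131,-0.068,0.005,0.158,-0.051,-1],[0.018,0.153,-0.08,0.006,0.185,-0.059,-1],[0.02,0.168,-0.087,0.006,0.203,-0.065,-1],[0.021,0.176,-0.091,0.006,0.212,-0.068,-1]]'
python3 - <<'E'
from h import *
st()
s=Cam("scene")
crop(s,150,100,320,230,4,"pics/f7.png")
mj(dk(0,0,.1),12)
E
```

```text
clock: 33.38
tool_pos: [0.5342, 0.0389, 0.2514]
orientation: [180.0, -12.0, 1.0]
force: [0.4, -0.1, -9.5]
opening: 0.0383
{'clock': 33.375, 'joint_pos': [29.693, -2.654, -24.924, 6.839, -57.349, 58.104], 'tool_pos': [0.534, 0.039, 0.251], 'orientation': [179.987, -12.016, 0.968], 'force': [0.394, -0.102, -9.543], 'opening': 0.038}
total [-0.0027  0.2374  0.0777  0.0325  0.2261 -0.0954]
[-0.0, 0.001, 0.0, 0.0, 0.001, -0.0]
[-0.0, 0.008, 0.003, 0.001, 0.008, -0.003]
[-0.0, 0.025, 0.008, 0.003, 0.023, -0.01]
[-0.001, 0.05, 0.016, 0.007, 0.047, -0.02]
[-0.001, 0.082, 0.027, 0.011, 0.078, -0.033]
[-0.001, 0.119, 0.039, 0.016, 0.113, -0.048]
[-0.002, 0.155, 0.051, 0.021, 0.148, -0.062]
[-0.002, 0.188, 0.061, 0.026, 0.179, -0.075]
[-0.002, 0.213, 0.07, 0.029, 0.203, -0.086]
[-0.003, 0.229, 0.075, 0.031, 0.218, -0.092]
[-0.003, 0.236, 0.077, 0.032, 0.225, -0.095]
[-0.003, 0.237, 0.078, 0.032, 0.226, -0.095]
```

View pics/f7.png

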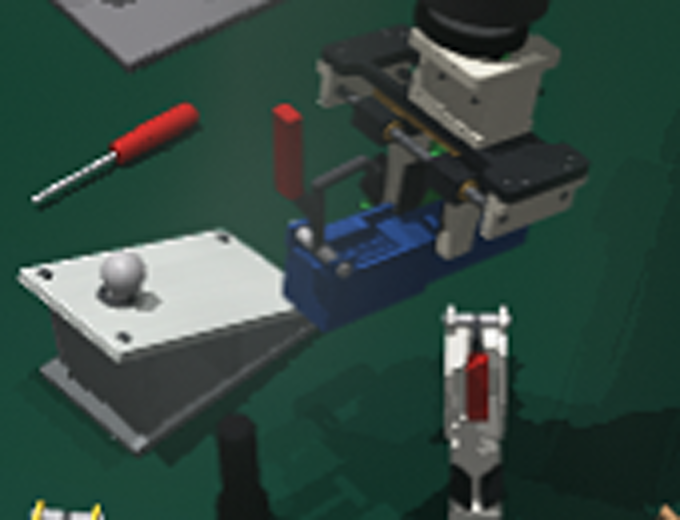

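```bash
python3 -m pendant '[[0,0.003,0,0,0.003,-0.001,-1],[0,0.01,0.003,0.001,0.01,-0.004,-1],[0,0.025,0.006,0.003,0.023,-0.01,-1],[-0.001,0.05,0.013,0.007,0.047,-0.02,-1],[-0.001,0.082,0.024,0.011,0.078,-0.033,-1],[-0.001,0.119,0.037,0.016,0.113,-0.048,-1],[-0.002,0.155,0.05,0.021,0.148,-0.062,-1],[-0.002,0.188,0.061,0.026,0.179,-0.075,-1],[-0.002,0.213,0.07,0.029,0.203,-0.086,-1],[-0.003,0.229,0.075,0.031,0.218,-0.092,-1],[-0.003,0.236,0.077,0.032,0.225,-0.095,-1],[-0.003,0.237,0.078,0.032,0.226,-0.095,-1]]'
python3 - <<'E'
from h import *
st()
s=Cam("scene");t=Cam("top")
crop(s,150,110,250,210,6,"pics/g1.png");crop(t,270,80,350,180,6,"pics/g2.png")
mj(dk(0,0,.1),1)
E
```

```text
clock: 34.92
tool_pos: [0.5507, -0.1982, 0.1733]
orientation: [180.0, -24.8, 6.7]
force: [0.5, 0.2, -9.3]
opening: 0.0385
{'clock': 34.925, 'joint_pos': [-4.047, 1.29, -29.772, -7.821, -34.739, 106.192], 'tool_pos': [0.551, -0.198, 0.173], 'orientation': [179.966, -24.827, 6.677], 'force': [0.453, 0.159, -9.329], 'opening': 0.039}
total [ 0.0011  0.0013 -0.0012  0.0006  0.0025 -0.0004]
[0.001, 0.001, -0.001, 0.001, 0.002, -0.0]
```

View pics/g1.png

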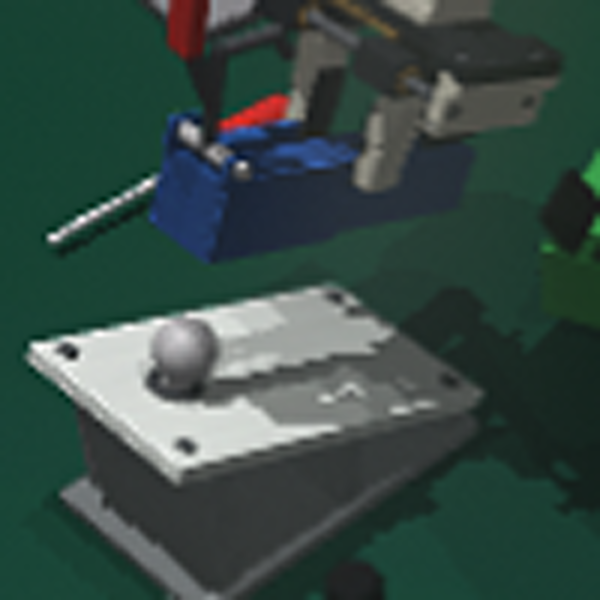

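View pics/g2.png

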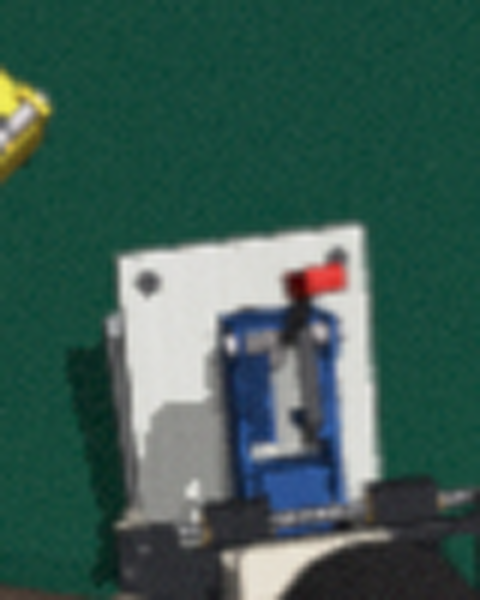

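```bash
python3 - <<'E'
from h import *
s=Cam("scene");t=Cam("top")
g=lambda p,o,k:((np.array(p,float)+.5)/k-.5+np.array(o))
gs=lambda x,y:g((x,y),(150,110),6);gt=lambda x,y:g((x,y),(270,80),6)
D=frame(25,DY)
o=ctrl.get_obs();A=rot(o["orientation"]);gp=o["tool_pos"]-.019*A[:,2]
# coupler frame from tool: x=toolx? 
Cc=np.c_[A[:,0],-A[:,1],-A[:,2]]; org=gp-Cc@GC
print("nominal origin in deck frame",(D.T@(org-DO)*1000).round(1))
for n,P in (("pin-y",[26,-29,54]),("pin+y",[26,29,54]),("nb+y",[32,24.5,0]),("nb-y",[32,-24.5,0]),("tail+y bot",[-165,19.5,0]),("tail+y top",[-165,19.5,38])):
    q=org+Cc@(np.array(P)/1000); print(n,((s.proj(q)-[150,110]+.5)*6-.5).round(),((t.proj(q)-[270,80]+.5)*6-.5).round())
a,e1=tri(s,gs(185,128),t,gt(320,330));b,e2=tri(s,gs(241,169),t,gt(231,345));m=(a+b)/2
print(a,b,e1,e2,"pinmid in deck",(D.T@(m-DO)*1000).round(1),"exp",(D.T@(org+Cc@[.026,0,.054]-DO)*1000).round(1))
st()
E
```

```text
nominal origin in deck frame [-0.5  1.7 98.9]
pin-y [[169. 113.]] [[350. 333.]]
pin+y [[243. 165.]] [[227. 348.]]
nb+y [[203. 256.]] [[219. 315.]]
nb-y [[142. 211.]] [[318. 303.]]
tail+y bot [[455. 206.]] [[260. 692.]]
tail+y top [[474. 146.]] [[272. 715.]]
[ 0.62481153 -0.20296378  0.25933094] [ 0.61862882 -0.16121331  0.25685257] 0.0017984174397711438 0.0019900051773884117 pinmid in deck [ 26.7   8.1 151. ] exp [ 25.5   1.8 152.9]
{'clock': 35.125, 'joint_pos': [-3.902, 1.23, -29.747, -7.813, -34.741, 106.122], 'tool_pos': [0.552, -0.197, 0.174], 'orientation': [179.974, -24.907, 6.76], 'force': [-0.395, -0.152, -9.237], 'opening': 0.038}
```

```bash
python3 - <<'E'
from h import *
s=Cam("scene");t=Cam("top")
C=frame(0,CY)
for n,P in (("pin-y",[26,-29,54]),("pin+y",[26,29,54]),("nb+y",[32,24.5,0]),("nb-y",[32,-24.5,0]),("tail+y bot",[-165,19.5,0]),("tail+y top",[-165,19.5,38])):
    q=CO+C@(np.array(P)/1000); print(n,((s.proj(q)-[245,205]+.5)*8-.5).round())
crop(s,170,120,235,170,12,"pics/g3.png");crop(t,295,105,345,175,8,"pics/g4.png")
E
```

```text
pin-y [[131. 326.]]
pin+y [[229. 436.]]
nb+y [[201. 517.]]
nb-y [[121. 425.]]
tail+y bot [[594. 251.]]
tail+y top [[607. 192.]]
```

View pics/g3.png

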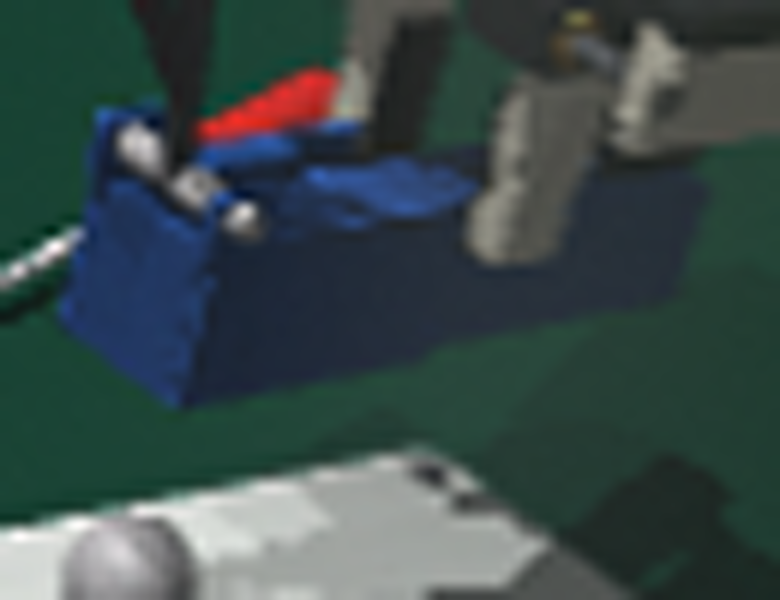

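View pics/g4.png

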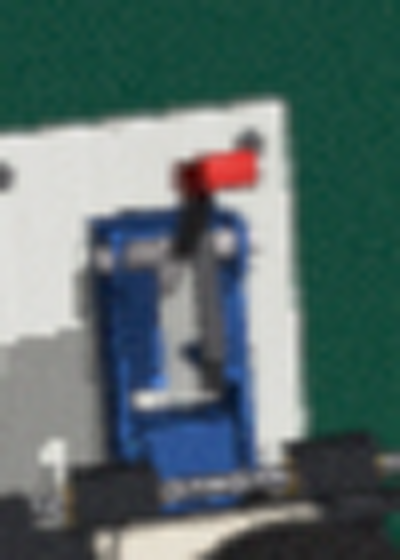

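```bash
python3 - <<'E'
from h import *
t=Cam("top");s=Cam("scene")
im=t.im.astype(int);b=(im[...,0]>im[...,2]+25)&(im[...,0]>im[...,1]+12)
for r in range(130,166):
    c=np.nonzero(b[r,295:345])[0]+295
    if len(c): print(r,c.min(),c.max(),(c.min()+c.max())/2,end=" | ")
print()
o=ctrl.get_obs();A=rot(o["orientation"]);gp=o["tool_pos"]-.019*A[:,2]
Cc=np.c_[A[:,0],-A[:,1],-A[:,2]]; org=gp-Cc@GC
for n,P in (("t+y",[0,24.5,50]),("t-y",[0,-24.5,50]),("b+y",[0,24.5,0]),("t-30+y",[-30,24.5,50]),("t-30-y",[-30,-24.5,50]),("lug+",[30,24.5,62]),("lug-",[30,-24.5,62]),("bar+",[-60,19.5,38]),("bar-",[-60,-19.5,38])):
    print(n,t.proj(org+Cc@(np.array(P)/1000)).round(1))
D=frame(25,DY);print((D.T@(org-DO)*1000).round(1),"ball px",t.proj(DO+D@[0,0,.024]))
E
```

```text
131 312 324 318.0 | 132 307 325 316.0 | 133 307 325 316.0 | 134 307 325 316.0 | 135 308 325 316.5 | 136 309 325 317.0 | 137 309 325 317.0 | 138 309 325 317.0 | 139 308 325 316.5 | 140 307 325 316.0 | 141 308 325 316.5 | 142 307 325 316.0 | 143 307 325 316.0 | 144 308 325 316.5 | 145 308 325 316.5 | 146 308 325 316.5 | 147 308 325 316.5 | 148 308 325 316.5 | 149 308 325 316.5 | 150 308 325 316.5 | 151 308 326 317.0 | 152 308 326 317.0 | 153 308 326 317.0 | 154 308 326 317.0 | 155 309 326 317.5 | 156 309 326 317.5 | 157 309 326 317.5 | 158 309 326 317.5 | 159 309 326 317.5 | 160 309 326 317.5 | 161 309 326 317.5 | 162 310 326 318.0 | 163 314 326 320.0 | 164 315 322 318.5 | 
t+y [[309.4 146. ]]
t-y [[326.5 143.9]]
b+y [[306.8 142.7]]
t-30+y [[310.3 156.2]]
t-30-y [[327.2 154.1]]
lug+ [[309.3 136.4]]
lug- [[326.6 134.2]]
bar+ [[312.1 165. ]]
bar- [[325.4 163.4]]
[-0.2  2.  99. ] ball px [[311.6700018  136.91754333]]
```

```bash
python3 - <<'E'
from h import *
mj(dk(.0012,0,.05),8)
E
```

```text
total [0.0014 0.002  0.0491 0.0001 0.001  0.0006]
[0.0, 0.0, 0.001, 0.0, 0.0, 0.0]
[0.0, 0.0, 0.005, 0.0, 0.0, 0.0]
[0.0, 0.001, 0.014, 0.0, 0.0, 0.0]
[0.001, 0.001, 0.025, 0.0, 0.001, 0.0]
[0.001, 0.001, 0.036, 0.0, 0.001, 0.0]
[0.001, 0.002, 0.044, 0.0, 0.001, 0.001]
[0.001, 0.002, 0.048, 0.0, 0.001, 0.001]
[0.001, 0.002, 0.049, 0.0, 0.001, 0.001]
```

```bash
python3 -m pendant '[[0,0,0.002,0,0,0,-1],[0,0.001,0.007,0,0,0,-1],[0.001,0.001,0.015,0,0,0,-1],[0.001,0.002,0.025,0,0.003,0,-1],[0.001,0.002,0.035,0,0.005,0,-1],[0.0015,0.002,0.043,0,0.007,0,-1],[0.0015,0.002,0.048,0,0.009,0,-1],[0.0015,0.002,0.049,0,0.009,0,-1]]'
python3 - <<'E'
from h import *
s=Cam("scene");t=Cam("top")
crop(s,160,120,225,170,12,"pics/g5.png");crop(t,290,105,340,175,8,"pics/g6.png")
o=ctrl.get_obs();A=rot(o["orientation"]);gp=o["tool_pos"]-.019*A[:,2];D=frame(25,DY)
Cc=np.c_[A[:,0],-A[:,1],-A[:,2]]; org=gp-Cc@GC
print((D.T@(org-DO)*1000).round(1),o["force"].round(1))
for n,P in (("nb+y",[32,24.5,0]),("nb-y",[32,-24.5,0]),("tail+y bot",[-165,19.5,0]),("pin+y",[26,29,54])):
    q=org+Cc@(np.array(P)/1000); print(n,((s.proj(q)-[160,120]+.5)*12-.5).round(),((t.proj(q)-[290,105]+.5)*8-.5).round())
E
```

```text
clock: 36.33
tool_pos: [0.5738, -0.1963, 0.1299]
orientation: [180.0, -25.4, 6.7]
force: [-0.1, -0.7, -7.9]
opening: 0.0387
[ 1.2 -0.4 50.6] [ 0.6 -0.5 -8.2]
nb+y [[231. 551.]] [[119. 194.]]
nb-y [[114. 458.]] [[246. 178.]]
tail+y bot [[733. 441.]] [[171. 679.]]
pin+y [[310. 374.]] [[129. 237.]]
```

View pics/g5.png

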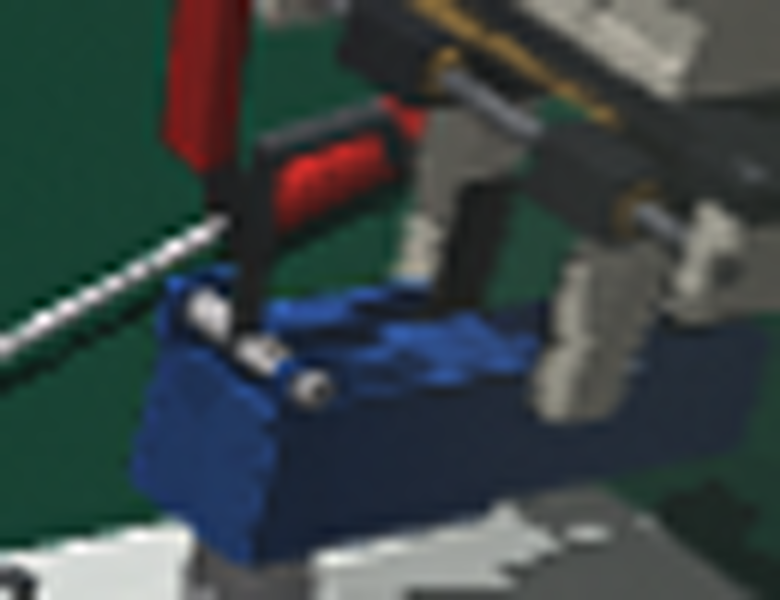

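View pics/g6.png

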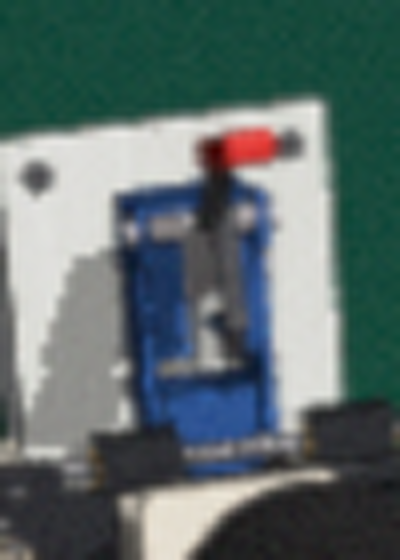

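```bash
python3 - <<'E'
from h import *
s=Cam("scene");t=Cam("top");D=frame(25,DY)
g=lambda p,o,k:((np.array(p,float)+.5)/k-.5+np.array(o))
ds=lambda x,y:g((x,y),(145,145),8); dt=lambda x,y:g((x,y),(280,110),6)
for n,P,a,b in(("ball",[0,0,24],ds(286,188),dt(192,163)),("hUL",[35,50,0],ds(288,315),dt(87,102)),("hUR",[35,-50,0],ds(130,187),dt(276,78)),("hDR",[-170,-50,0],ds(485,116),dt(300,447)),("hDL",[-170,50,0],ds(640,229),dt(121,469))):
    q=DO+D@(np.array(P)/1000); print(n,(a-s.proj(q)[0]).round(2),(b-t.proj(q)[0]).round(2))
E
```

```text
ball [0.43 0.8 ] [-0.09 -0.17]
hUL [0.61 0.39] [ 0.18 -0.06]
hUR [0.46 0.34] [ 0.25 -0.06]
hDR [0.34 0.48] [ 0.06 -0.16]
hDL [0.53 0.5 ] [ 0.25 -0.22]
```

```bash
python3 -m pendant '[[0,0,0.003,0,0.004,0,-1],[0,0,0.008,0,0.008,0,-1],[0,0,0.013,0,0.012,0,-1],[0,0,0.018,0,0.012,0,-1],[0,0,0.021,0,0.012,0,-1]]'
python3 - <<'E'
from h import *
s=Cam("scene");t=Cam("top")
crop(s,160,120,225,170,12,"pics/g7.png");crop(t,290,105,340,175,8,"pics/g8.png")
o=ctrl.get_obs();A=rot(o["orientation"]);gp=o["tool_pos"]-.019*A[:,2];D=frame(25,DY)
Cc=np.c_[A[:,0],-A[:,1],-A[:,2]]; org=gp-Cc@GC
print((D.T@(org-DO)*1000).round(1),o["force"].round(1),o["moment"].round(2),o["orientation"])
E
```

```text
clock: 37.15
tool_pos: [0.5828, -0.1953, 0.1109]
orientation: [180.0, -26.1, 6.7]
force: [-0.7, -1.1, -8.2]
opening: 0.0386
[ 1.4 -0.5 30.1] [-0.2 -0.1 -7.5] [-0.76  3.04 -0.22] [179.98303274 -26.11851661   6.73156772]
```

View pics/g7.png

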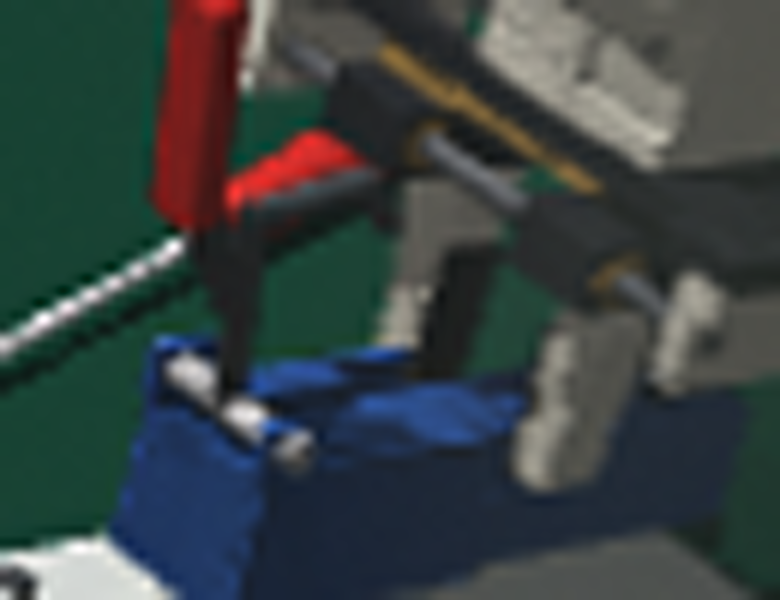

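View pics/g8.png

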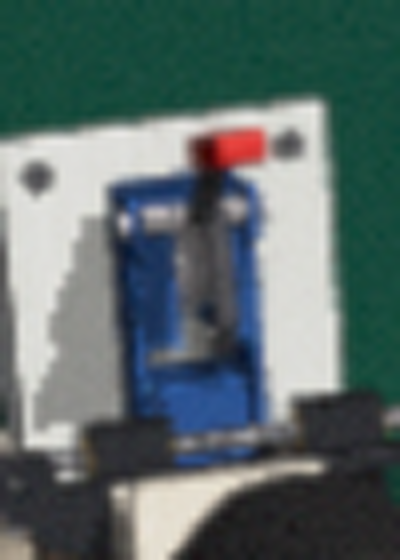

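```bash
python3 -m pendant '[[0,0,0.004,0,0,0,-1],[0,0,0.009,0,0,0,-1],[0,0,0.014,0,0,0,-1],[0,0,0.018,0,0,0,-1],[0,0,0.019,0,0,0,-1]]'
python3 - <<'E'
from h import *
o=ctrl.get_obs();A=rot(o["orientation"]);gp=o["tool_pos"]-.019*A[:,2];D=frame(25,DY)
Cc=np.c_[A[:,0],-A[:,1],-A[:,2]]; org=gp-Cc@GC
print((D.T@(org-DO)*1000).round(1),o["force"].round(1),o["moment"].round(2),o["orientation"])
E
```

```text
clock: 37.88
tool_pos: [0.5909, -0.1948, 0.0941]
orientation: [180.0, -26.1, 6.7]
force: [-3.5, -4.7, -6.2]
opening: 0.0384
[ 1.4 -1.  11.4] [-3.5 -4.7 -6.2] [-1.92  3.73 -0.99] [179.98011442 -26.11426994   6.69058732]
```

```bash
python3 -m pendant '[[-0.0007,0.001,0.003,0,0,0,-1],[-0.001,0.001,0.006,0,0,0,-1],[-0.001,0.001,0.009,0,-0.005,0,-1],[-0.001,0.001,0.011,0,-0.01,0,-1],[-0.001,0.001,0.012,0,-0.015,0,-1]]'
python3 - <<'E'
from h import *
s=Cam("scene");t=Cam("top")
crop(s,150,120,230,180,10,"pics/g9.png");crop(t,290,105,340,175,8,"pics/g10.png")
o=ctrl.get_obs();A=rot(o["orientation"]);gp=o["tool_pos"]-.019*A[:,2];D=frame(25,DY)
Cc=np.c_[A[:,0],-A[:,1],-A[:,2]]; org=gp-Cc@GC
print((D.T@(org-DO)*1000).round(1),o["force"].round(1),(D.T@o["force"]).round(1),o["moment"].round(2),o["orientation"])
E
```

```text
clock: 38.5
tool_pos: [0.5946, -0.1949, 0.0854]
orientation: [180.0, -25.3, 6.8]
force: [-27.5, 3.1, 31.2]
opening: 0.0386
[ 1.  -1.4  0.9] [-22.9   2.5  21.5] [-11.3   5.2  29. ] [0.9  5.65 0.6 ] [179.97203716 -25.29451196   6.77779135]
```

View pics/g9.png

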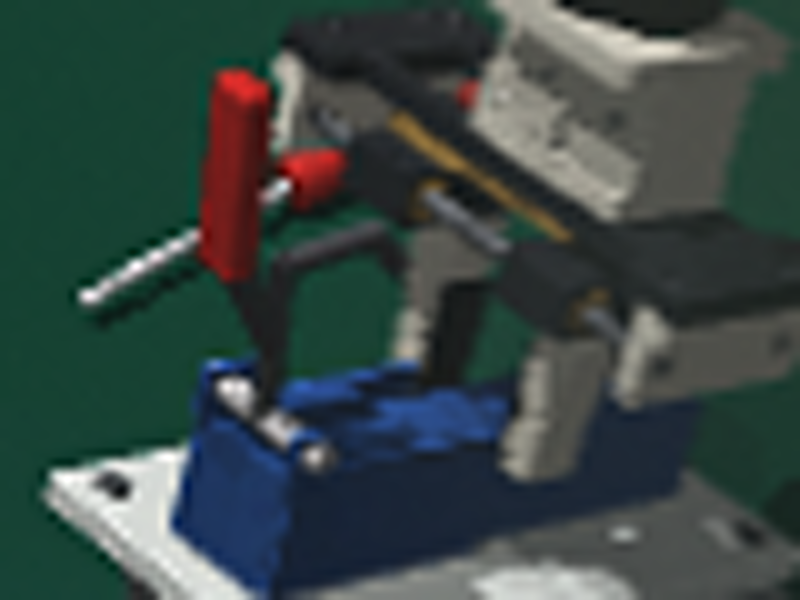

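View pics/g10.png

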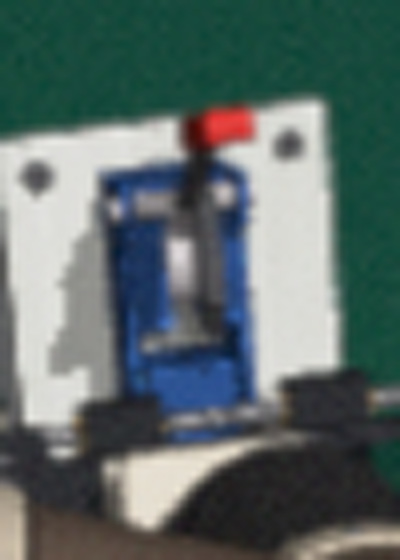

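```bash
python3 - <<'E'
from h import *
s=Cam("scene");t=Cam("top");D=frame(25,DY)
for n,P in (("nb+y",[32,24.5,0]),("nb-y",[32,-24.5,0]),("tail+y bot",[-165,19.5,0]),("pin+y",[26,29,54]),("b60",[-60,24.5,0])):
    q=DO+D@(np.array(P)/1000); print(n,((s.proj(q)+[.45,.5]-[150,120]+.5)*10-.5).round(),((t.proj(q)-[290,105]+.5)*8-.5).round())
crop(s,150,130,230,190,10,"pics/g11.png");st()
E
```

```text
nb+y [[264. 601.]] [[ 99. 176.]]
nb-y [[168. 524.]] [[223. 160.]]
tail+y bot [[680. 495.]] [[152. 647.]]
pin+y [[327. 459.]] [[109. 215.]]
b60 [[473. 552.]] [[119. 402.]]
{'clock': 38.7, 'joint_pos': [-3.575, 11.326, -30.936, -11.18, -23.184, 109.668], 'tool_pos': [0.595, -0.195, 0.085], 'orientation': [179.975, -25.306, 6.77], 'force': [-21.915, 1.812, 21.594], 'opening': 0.039}
```

View pics/g11.png

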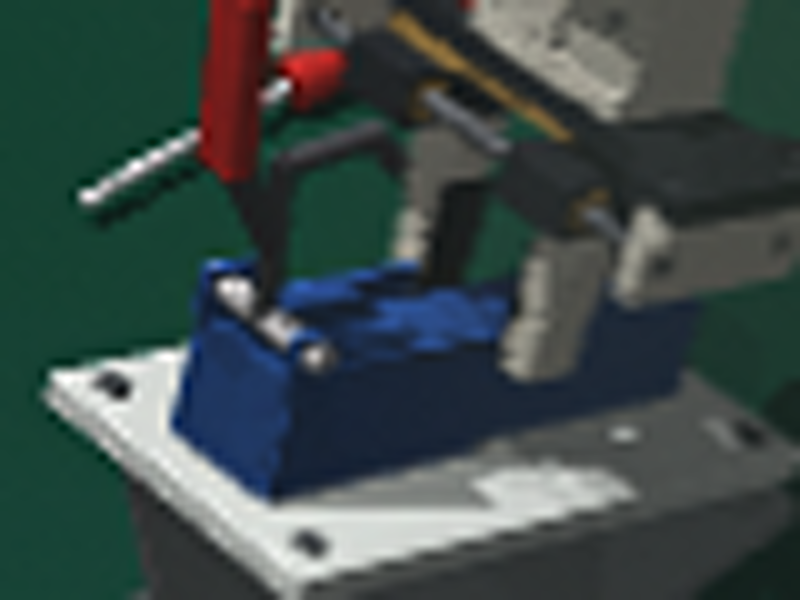

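```bash
python3 -m pendant '[[0,0,-0.001,0,0,0,-1],[0,0,-0.001,0,0,0,-0.4],[0,0,-0.001,0,0,0,0.2],[0,0,-0.001,0,0,0,0.5],[0,0,-0.001,0,0,0,0.5],[0,0,-0.03,0,0,0,0.5],[0,0,-0.07,0,0,0,0.5],[0,0,-0.12,0,0,0,0.2],[0,0,-0.17,0,0,0,-1],[0,0,-0.2,0,0,0,-1],[0,0,-0.2,0,0,0,-1]]'
cat >> h.py <<'E'
def tp(x,z,phi=25):  # TCP target in deck coords mm
    return tuple(DO+frame(25,DY)@(np.array([x,0,z])/1000))+(phi,DY)
E
python3 - <<'E'
from h import *
st();s=Cam("scene");t=Cam("top")
crop(s,150,110,250,185,8,"pics/h1.png");crop(t,280,85,350,175,6,"pics/h2.png")
rows([tp(112,205),tp(112,128),tp(86,128)],True)
E
```

```text
clock: 40.08
tool_pos: [0.5118, -0.2051, 0.2677]
orientation: [179.9, -25.6, 6.8]
force: [0.1, 1.3, -0.2]
opening: 0.031
{'clock': 40.075, 'joint_pos': [-5.651, -7.127, -25.014, -7.111, -47.206, 106.088], 'tool_pos': [0.512, -0.205, 0.268], 'orientation': [179.865, -25.627, 6.786], 'force': [0.136, 1.259, -0.208], 'opening': 0.031}
[0.1849, -0.0013, 0.0001, 0.0002, -0.0058, -0.0002]
[0.1844, -0.0013, 0.0771, 0.0002, -0.0058, -0.0002]
[0.1584, -0.0013, 0.077, 0.0002, -0.0058, -0.0002]
```

View pics/h1.png

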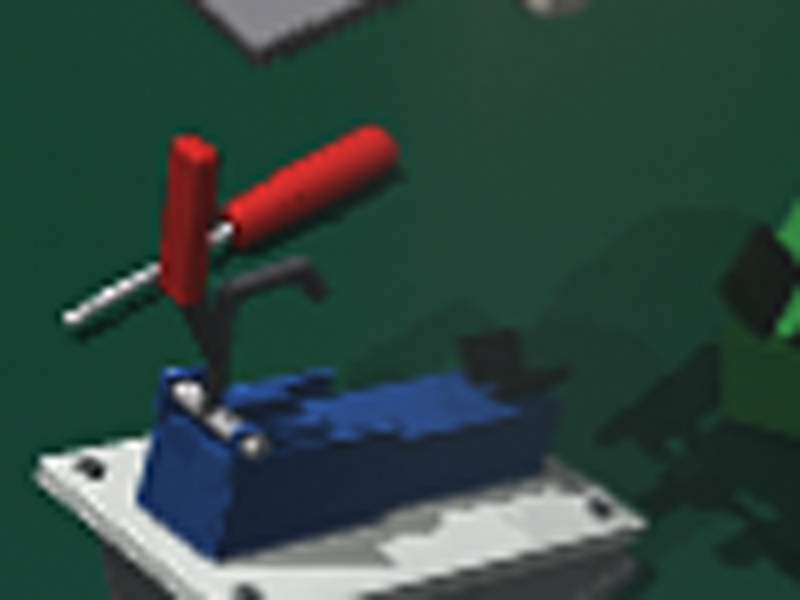

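View pics/h2.png

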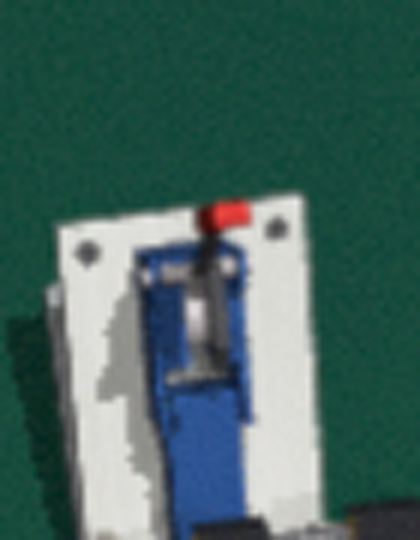

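```bash
python3 -m pendant '[[0.03,-0.001,-0.01,0,-0.006,0,-1],[0.08,-0.001,-0.015,0,-0.006,0,-1],[0.13,-0.001,-0.015,0,-0.006,0,-1],[0.17,-0.001,-0.01,0,-0.006,0,-1],[0.185,-0.001,0,0,-0.006,0,-1],[0.185,-0.001,0.04,0,-0.006,0,-1],[0.185,-0.001,0.07,0,-0.006,0,-1],[0.185,-0.001,0.077,0,-0.006,0,-1],[0.185,-0.001,0.077,0,-0.006,0,-1]]'
python3 - <<'E'
from h import *
st();s=Cam("scene");t=Cam("top")
crop(s,130,90,230,165,8,"pics/h3.png");crop(t,280,65,350,155,6,"pics/h4.png")
def c(th,r,h=30): t=np.radians(th); return 26-r*np.cos(t)+h*np.sin(t),54+r*np.sin(t)+h*np.cos(t)
rows([tp(112,128),tp(84,128)],True)
L=[]
for th in (95,85,75,65,55,45,35,25,15,8,3,0,-2):
    x,z=c(th,100); w=min(1,max(0,th/45)); dz=-20*min(1,max(0,(th-50)/45)); q=(x+9*w,z+dz-1.0); print(th,np.round(q,1)); L.append(tp(*q))
rows(L,True)
E
```

```text
clock: 41.3
tool_pos: [0.7091, -0.1804, 0.2726]
orientation: [180.0, -24.8, 6.7]
force: [0.0, -0.8, -0.3]
opening: 0.0003
{'clock': 41.3, 'joint_pos': [-0.937, 10.191, -7.277, -4.32, -47.963, 99.867], 'tool_pos': [0.709, -0.18, 0.273], 'orientation': [179.991, -24.844, 6.736], 'force': [0.01, -0.807, -0.325], 'opening': 0.0}
[-0.001, -0.0006, 0.0011, 0.0007, -0.0003, 0.0002]
[-0.029, -0.0006, 0.0011, 0.0007, -0.0003, 0.0002]
95 [ 73.6 130. ]
85 [ 56.2 139.7]
75 [ 38.1 146.2]
65 [ 19.9 149.6]
55 [  2.2 149.9]
45 [-14.5 144.9]
35 [-31.7 134.9]
25 [-47.  122.5]
15 [-59.8 107.9]
8 [-67.3  96.6]
3 [-71.7  88.2]
0 [-74.  83.]
-2 [-75.   79.5]
[-0.0394, -0.0006, -0.0009, 0.0007, -0.0003, 0.0002]
[-0.0568, -0.0006, -0.0106, 0.0007, -0.0003, 0.0002]
[-0.0749, -0.0006, -0.0172, 0.0007, -0.0003, 0.0002]
[-0.0931, -0.0006, -0.0206, 0.0007, -0.0003, 0.0002]
[-0.1108, -0.0006, -0.0208, 0.0007, -0.0003, 0.0002]
[-0.1275, -0.0006, -0.0159, 0.0007, -0.0003, 0.0002]
[-0.1447, -0.0006, -0.0059, 0.0007, -0.0003, 0.0002]
[-0.1599, -0.0006, 0.0066, 0.0007, -0.0003, 0.0002]
[-0.1728, -0.0006, 0.0212, 0.0007, -0.0003, 0.0002]
[-0.1803, -0.0007, 0.0324, 0.0007, -0.0003, 0.0002]
[-0.1847, -0.0007, 0.0408, 0.0007, -0.0003, 0.0002]
[-0.187, -0.0007, 0.046, 0.0007, -0.0003, 0.0002]
[-0.188, -0.0007, 0.0495, 0.0007, -0.0003, 0.0002]
```

View pics/h3.png

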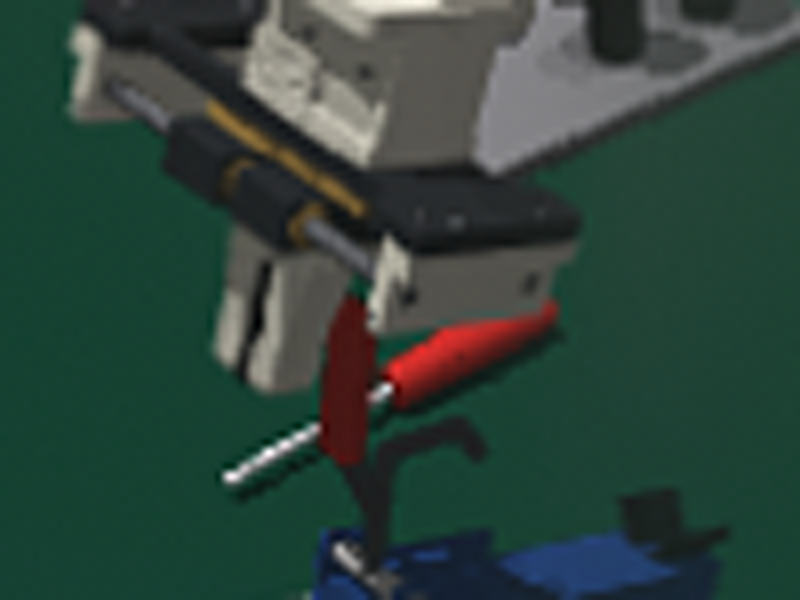

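View pics/h4.png

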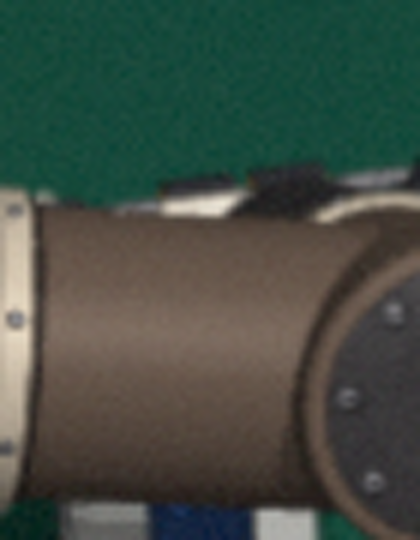

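```bash
python3 -m pendant '[[-0.028,-0.0006,0,0,0,0,-1],[-0.039,-0.0006,-0.001,0,0,0,-1],[-0.048,-0.0006,-0.006,0,0,0,-1],[-0.057,-0.0006,-0.011,0,0,0,-1],[-0.066,-0.0006,-0.014,0,0,0,-1],[-0.075,-0.0006,-0.017,0,0,0,-1],[-0.093,-0.0006,-0.020,0,0,0,-1],[-0.11,-0.0006,-0.020,0,0,0,-1],[-0.1275,-0.0006,-0.0155,0,0,0,-1],[-0.1275,-0.0006,-0.0155,0,0,0,-1]]'
python3 - <<'E'
from h import *
st();s=Cam("scene");t=Cam("top")
crop(s,150,100,250,175,8,"pics/h5.png")
def c(th,r,h=30): t=np.radians(th); return 26-r*np.cos(t)+h*np.sin(t),54+r*np.sin(t)+h*np.cos(t)
L=[]
for th in (45,35,25,15,8,3,0,-2):
    x,z=c(th,100); w=min(1,max(0,th/45)); dz=-20*min(1,max(0,(th-50)/45)); q=(x+9*w,z+dz-1.0); L.append(tp(*q))
rows(L,True)
E
```

```text
clock: 42.65
tool_pos: [0.5861, -0.1941, 0.2323]
orientation: [-180.0, -24.8, 6.7]
force: [-0.1, -0.4, 0.4]
opening: 0.0005
{'clock': 42.65, 'joint_pos': [-3.151, 1.137, -22.196, -6.157, -42.347, 103.498], 'tool_pos': [0.586, -0.194, 0.232], 'orientation': [-179.965, -24.812, 6.68], 'force': [-0.101, -0.375, 0.408], 'opening': 0.001}
[0.0009, 0.0001, -0.0014, 0.0004, 0.0016, -0.0002]
[-0.0163, 0.0001, 0.0086, 0.0004, 0.0016, -0.0002]
[-0.0315, 0.0001, 0.0211, 0.0004, 0.0016, -0.0002]
[-0.0444, 0.0001, 0.0357, 0.0004, 0.0016, -0.0002]
[-0.0518, 0.0001, 0.047, 0.0004, 0.0016, -0.0002]
[-0.0562, 0.0001, 0.0554, 0.0004, 0.0016, -0.0002]
[-0.0585, 0.0001, 0.0606, 0.0004, 0.0016, -0.0002]
[-0.0595, 0.0001, 0.0641, 0.0004, 0.0016, -0.0002]
```

View pics/h5.png

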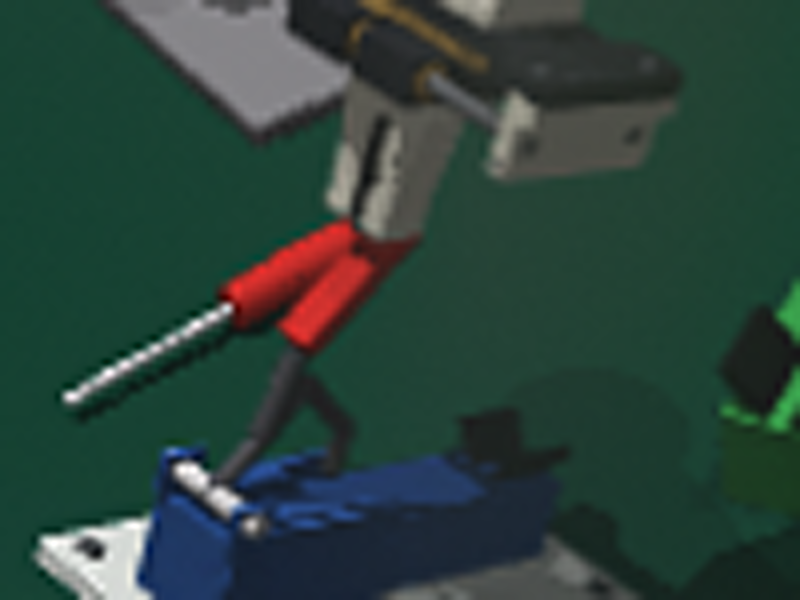

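Handle is partly closed, with the fingers on top of the bar near its tip at scene crop (380,240). The cradle hasn't moved. Continuing down.

```bash
python3 -m pendant '[[-0.008,0,0.004,0,0,0,-1],[-0.016,0,0.009,0,0,0,-1],[-0.024,0,0.015,0,0,0,-1],[-0.0315,0,0.021,0,0,0,-1],[-0.038,0,0.028,0,0,0,-1],[-0.044,0,0.036,0,0,0,-1],[-0.048,0,0.042,0,0,0,-1],[-0.052,0,0.047,0,0,0,-1],[-0.054,0,0.052,0,0,0,-1],[-0.054,0,0.052,0,0,0,-1]]'
python3 - <<'E'
from h import *
st();s=Cam("scene");t=Cam("top")
crop(s,150,110,250,185,8,"pics/h6.png")
rows([tp(-72,88),tp(-74,84),tp(-74,80)],True)
E
```

```text
clock: 44.0
tool_pos: [0.5611, -0.1971, 0.1632]
orientation: [-180.0, -24.9, 6.7]
force: [-0.8, 0.2, 0.3]
opening: 0.0001
{'clock': 44.0, 'joint_pos': [-3.884, 2.823, -29.57, -8.109, -33.354, 106.431], 'tool_pos': [0.561, -0.197, 0.163], 'orientation': [-179.997, -24.892, 6.727], 'force': [-0.777, 0.212, 0.26], 'opening': 0.0}
[-0.003, 0.0002, 0.0036, 0.0003, 0.0011, -0.0]
[-0.005, 0.0002, 0.0076, 0.0003, 0.0011, -0.0]
[-0.005, 0.0002, 0.0116, 0.0003, 0.0011, -0.0]
```

View pics/h6.png

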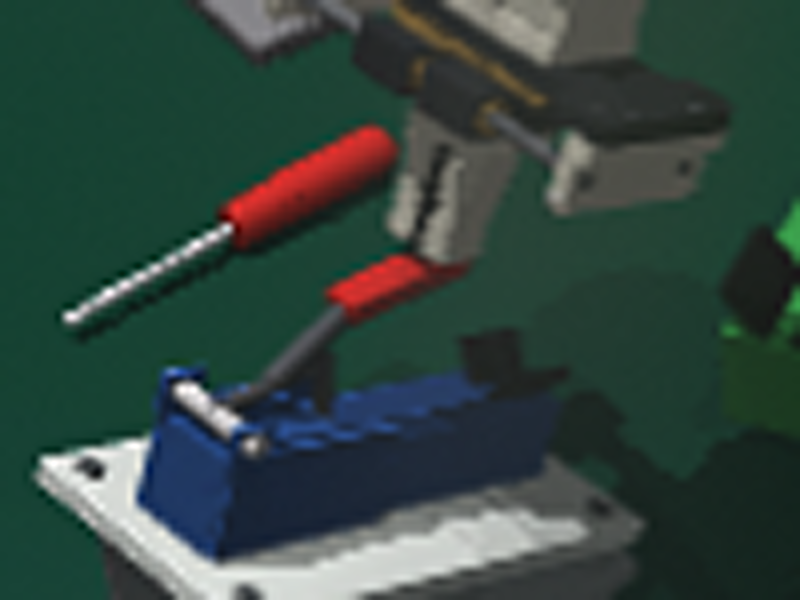

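```bash
python3 -m pendant '[[-0.002,0,0.003,0,0,0,-1],[-0.003,0,0.005,0,0,0,-1],[-0.003,0,0.007,0,0,0,-1],[-0.003,0,0.009,0,0,0,-1],[-0.003,0,0.009,0,0,0,-1]]'
python3 - <<'E'
from h import *
st()
o=ctrl.get_obs();D=frame(25,DY);print((D.T@(o["tool_pos"]-DO)*1000).round(1),(D.T@o["force"]).round(1))
E
```

```text
clock: 44.72
tool_pos: [0.5622, -0.197, 0.154]
orientation: [180.0, -24.9, 6.7]
force: [0.7, -0.1, -0.2]
opening: -0.0
{'clock': 44.725, 'joint_pos': [-3.878, 3.528, -30.104, -8.379, -32.116, 106.749], 'tool_pos': [0.562, -0.197, 0.154], 'orientation': [179.998, -24.902, 6.727], 'force': [0.659, -0.066, -0.23], 'opening': -0.0}
[-72.5   0.3  82.4] [ 0.5 -0.1 -0.5]
```

```bash
python3 -m pendant '[[0,0,0.002,0,0,0,-1],[0,0,0.003,0,0,0,-1],[0,0,0.003,0,0,0,-1]]'
python3 - <<'E'
from h import *
o=ctrl.get_obs();D=frame(25,DY);print((D.T@(o["tool_pos"]-DO)*1000).round(1),(D.T@o["force"]).round(1),o["moment"].round(2))
s=Cam("scene");crop(s,160,130,235,185,10,"pics/h7.png")
E
```

```text
clock: 45.1
tool_pos: [0.5635, -0.1969, 0.1515]
orientation: [180.0, -24.9, 6.7]
force: [-0.1, 1.1, 0.3]
opening: 0.0005
[-72.3   0.2  79.5] [0.2 1.1 0.3] [-0.24  1.51 -0.05]
```

View pics/h7.png

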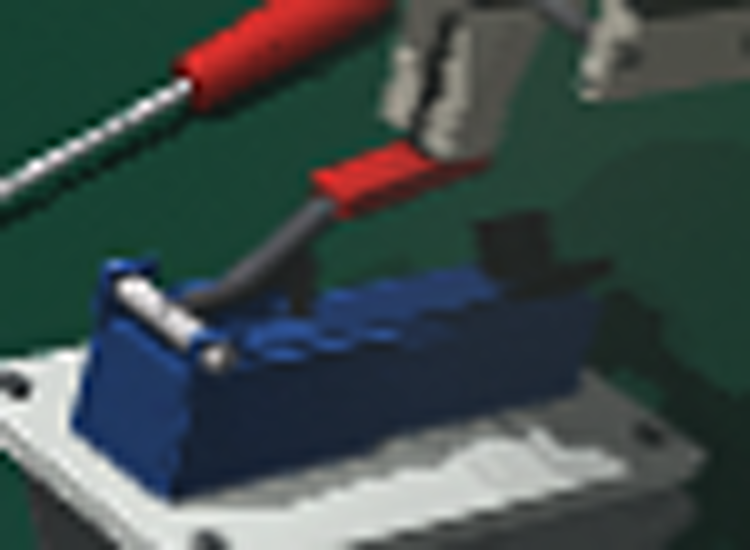

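```bash
python3 -m pendant '[[0,0,0.002,0,0,0,-1],[0,0,0.004,0,0,0,-1],[0,0,0.004,0,0,0,-1]]'
python3 - <<'E'
from h import *
o=ctrl.get_obs();D=frame(25,DY);print((D.T@(o["tool_pos"]-DO)*1000).round(1),(D.T@o["force"]).round(1),o["moment"].round(2))
E
```

```text
clock: 45.52
tool_pos: [0.5652, -0.1967, 0.1478]
orientation: [180.0, -24.9, 6.7]
force: [0.1, 0.1, 1.6]
opening: 0.0003
[-72.3   0.2  75.4] [0.8 0.  1.4] [-0.28  1.56 -0.01]
```

```bash
python3 - <<'E'
from h import *
s=Cam("scene");crop(s,180,125,235,165,14,"pics/h8.png")
t=Cam("top");crop(t,280,85,350,195,5,"pics/h9.png")
D=frame(25,DY)
for n,P in(("bar pivot end top",[-37,9,84]),("bar tip top",[-103,9,84]),("bar tip top-y",[-103,-9,84])):
    q=DO+D@(np.array(P)/1000);print(n,((s.proj(q)+[.45,.5]-[180,125]+.5)*14-.5).round())
E
```

```text
bar pivot end top [[217. 376.]]
bar tip top [[419. 340.]]
bar tip top-y [[368. 304.]]
```

View pics/h8.png

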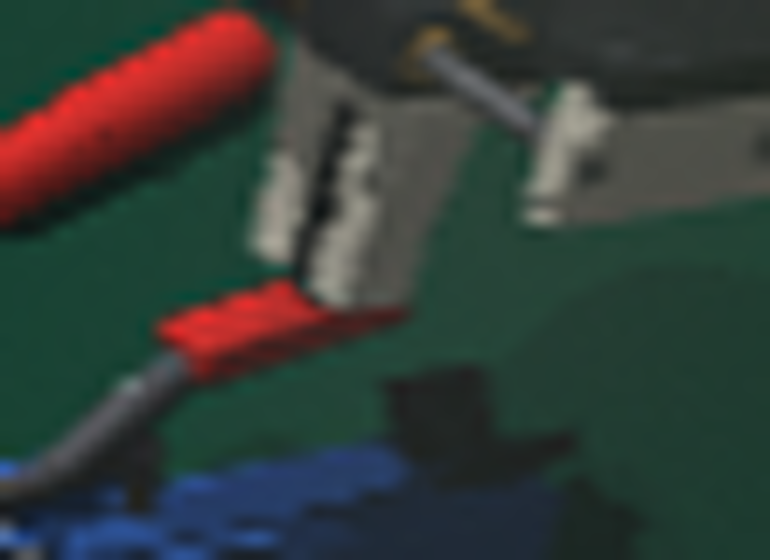

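View pics/h9.png

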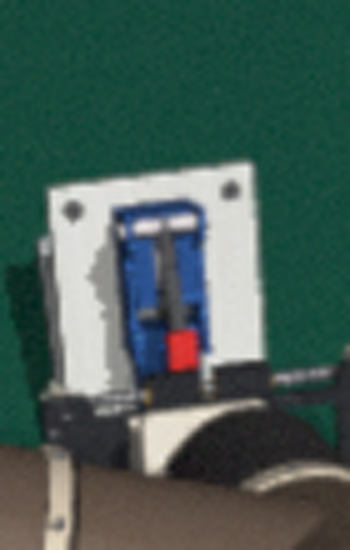

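```bash
python3 -m pendant '[[0,0,0.002,0,0,0,-1],[0,0,0.004,0,0,0,-1],[0,0,0.006,0,0,0,-1],[0,0,0.006,0,0,0,-1]]'
python3 - <<'E'
from h import *
o=ctrl.get_obs();D=frame(25,DY);print((D.T@(o["tool_pos"]-DO)*1000).round(1),(D.T@o["force"]).round(1),o["moment"].round(2))
s=Cam("scene");crop(s,180,125,235,165,14,"pics/h10.png")
E
```

```text
clock: 46.12
tool_pos: [0.5678, -0.1964, 0.1423]
orientation: [180.0, -24.9, 6.7]
force: [-0.0, -0.1, -0.6]
opening: 0.0006
[-72.3   0.2  69.4] [-0.3 -0.1 -0.5] [-0.25  1.53  0.04]
```

View pics/h10.png

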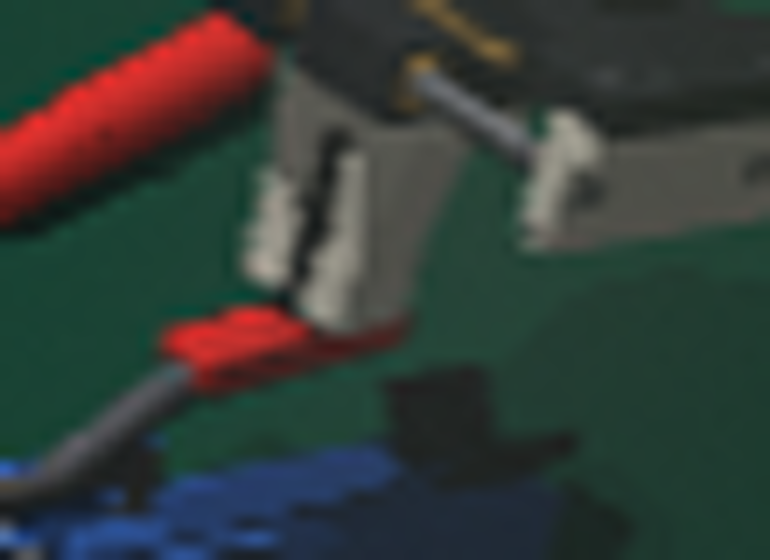

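```bash
python3 -m pendant '[[0,0,0.002,0,0,0,-1],[0,0,0.004,0,0,0,-1],[0,0,0.006,0,0,0,-1],[0,0,0.006,0,0,0,-1]]'
python3 - <<'E'
from h import *
o=ctrl.get_obs();D=frame(25,DY);print((D.T@(o["tool_pos"]-DO)*1000).round(1),(D.T@o["force"]).round(1),o["moment"].round(2))
s=Cam("scene");crop(s,180,125,235,165,14,"pics/h11.png")
print(((s.proj(o["tool_pos"])-[180,125]+.5)*14-.5).round())
E
```

```text
clock: 46.68
tool_pos: [0.5703, -0.1961, 0.1369]
orientation: [180.0, -24.9, 6.7]
force: [-0.1, 0.2, 0.3]
opening: 0.0004
[-72.2   0.2  63.4] [0.1 0.2 0.3] [-0.31  1.52 -0.01]
[[273. 408.]]
```

View pics/h11.png

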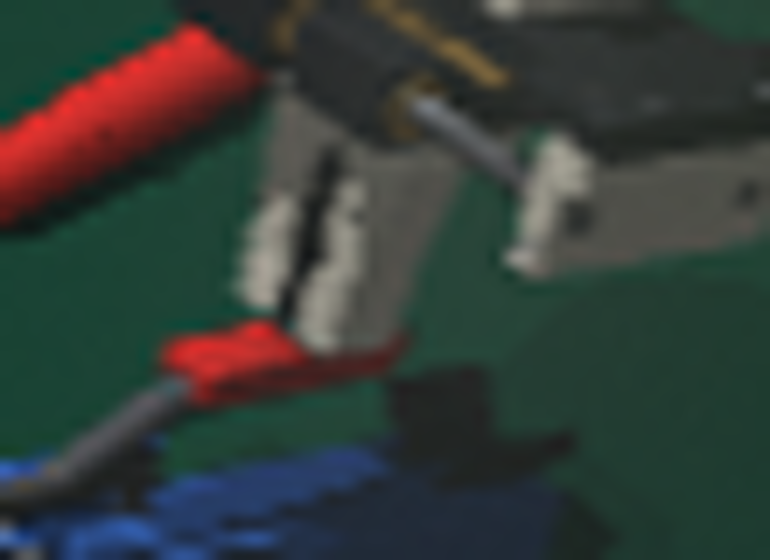

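```bash
python3 - <<'E'
from h import *
s=Cam("scene");t=Cam("top")
print("h5 tip vis (198,130) pred",s.proj([.5861,-.1941,.2323]))
print("h3 tip vis",130+258/8,90+388/8,"pred",s.proj([.7091,-.1804,.2726]))
print("h6 tip vis",150+430/8,110+255/8,"pred",s.proj([.5611,-.1971,.1632]))
crop(t,290,110,345,190,7,"pics/h12.png")
o=ctrl.get_obs();print(((t.proj(o["tool_pos"])-[290,110]+.5)*7-.5).round())
D=frame(25,DY)
for th in(0,5,10):
  for y in(9,-9):
    for r in (-63,-129):
      g_=grip(th,r,30);g_[1]=y/1000;print(th,y,r,((t.proj(DO+D@g_)-[290,110]+.5)*7-.5).round(),((s.proj(DO+D@g_)+[.45,.5]-[180,125]+.5)*14-.5).round())
E
```

```text
h5 tip vis (198,130) pred [[193.01164546 133.87608814]]
h3 tip vis 162.25 138.5 pred [[159.55169925 143.02475781]]
h6 tip vis 203.75 141.875 pred [[200.62066671 146.40154218]]
[[181. 368.]]
0 9 -63 [[163. 303.]] [[217. 376.]]
0 9 -129 [[174. 449.]] [[419. 340.]]
0 -9 -63 [[204. 298.]] [[166. 338.]]
0 -9 -129 [[215. 444.]] [[368. 304.]]
5 9 -63 [[164. 299.]] [[214. 357.]]
5 9 -129 [[178. 449.]] [[422. 300.]]
5 -9 -63 [[206. 294.]] [[163. 319.]]
5 -9 -129 [[219. 444.]] [[371. 264.]]
10 9 -63 [[166. 295.]] [[209. 339.]]
10 9 -129 [[182. 447.]] [[422. 262.]]
10 -9 -63 [[207. 289.]] [[158. 302.]]
10 -9 -129 [[223. 442.]] [[371. 226.]]
```

View pics/h12.png

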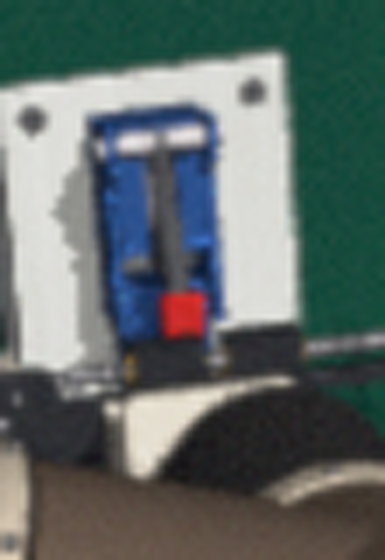

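```bash
python3 -m pendant '[[0,0,0.002,0,0,0,-1],[0,0,0.003,0,0,0,-1],[0,0,0.003,0,0,0,-1]]'
python3 - <<'E'
from h import *
o=ctrl.get_obs();D=frame(25,DY);print((D.T@(o["tool_pos"]-DO)*1000).round(1),(D.T@o["force"]).round(1),o["moment"].round(2))
E
```

```text
clock: 47.2
tool_pos: [0.5715, -0.196, 0.1343]
orientation: [180.0, -24.9, 6.7]
force: [0.4, -1.0, -0.1]
opening: 0.0001
[-72.3   0.2  60.5] [ 0.3 -1.1 -0.2] [-0.24  1.51 -0.03]
```

```bash
python3 -m pendant '[[0,0,0.002,0,0,0,-1],[0,0,0.004,0,0,0,-1],[0,0,0.004,0,0,0,-1]]'
python3 - <<'E'
from h import *
o=ctrl.get_obs();D=frame(25,DY);print((D.T@(o["tool_pos"]-DO)*1000).round(1),(D.T@o["force"]).round(1),o["moment"].round(2))
s=Cam("scene");crop(s,180,125,235,165,14,"pics/h13.png")
E
```

```text
clock: 47.58
tool_pos: [0.5722, -0.1961, 0.1332]
orientation: [179.9, -25.0, 6.8]
force: [-21.9, 2.7, 27.9]
opening: 0.0006
[-72.1   0.   59.2] [-7.6  5.2 34.4] [1.49 4.53 0.92]
```

View pics/h13.png

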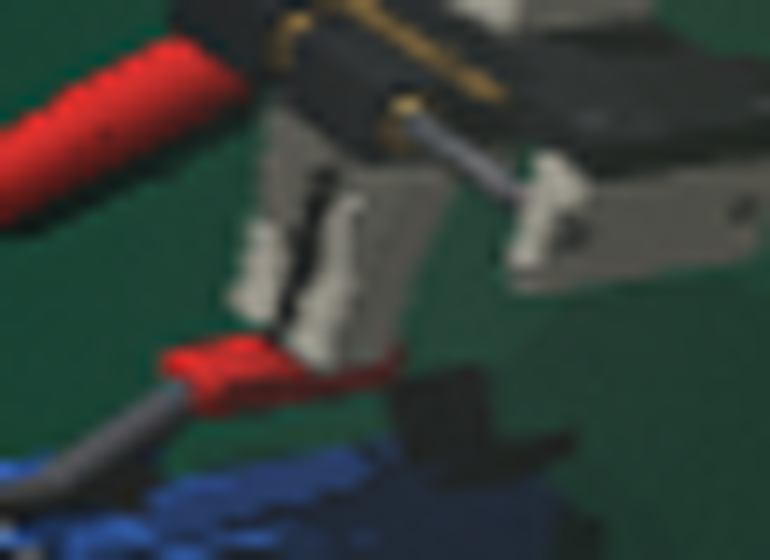

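```bash
python3 -m pendant '[[0,0,-0.004,0,0,0,-1],[0,0,-0.02,0,0,0,-1],[0,0,-0.06,0,0,0,-1],[0,0,-0.11,0,0,0,-1],[0,0,-0.16,0,0,0,-1],[-0.06,0,-0.18,0,0,0,-1],[-0.06,0,-0.18,0,0,0,-1],[-0.06,0,-0.18,0,0,0,-1]]'
python3 - <<'E'
from h import *
st();s=Cam("scene");t=Cam("top")
crop(s,150,115,250,190,8,"pics/i1.png");crop(t,280,95,350,195,6,"pics/i2.png")
cv2.imwrite("pics/i3.png",s.im)
D=frame(25,DY)
for th in(0,5):
  for y in(9,-9):
    for r in (-63,-129):
      g_=grip(th,r,30);g_[1]=y/1000;q=DO+D@g_;print(th,y,r,((s.proj(q)+[.45,.5]-[150,115]+.5)*8-.5).round(),((t.proj(q)-[280,95]+.5)*6-.5).round())
for n,P in (("nb+y",[32,24.5,0]),("tail+y bot",[-165,19.5,0]),("pin+y",[26,29,54]),("pin-y",[26,-29,54])):
    q=DO+D@(np.array(P)/1000); print(n,((s.proj(q)+[.45,.5]-[150,115]+.5)*8-.5).round(),((t.proj(q)-[280,95]+.5)*6-.5).round())
E
```

```text
clock: 48.62
tool_pos: [0.4438, -0.2113, 0.2697]
orientation: [179.9, -25.0, 6.7]
force: [1.0, 0.5, -0.4]
opening: 0.0002
{'clock': 48.625, 'joint_pos': [-8.085, -12.968, -28.582, -8.007, -50.355, 108.599], 'tool_pos': [0.444, -0.211, 0.27], 'orientation': [179.947, -25.029, 6.725], 'force': [1.012, 0.518, -0.398], 'opening': 0.0}
0 9 -63 [[364. 294.]] [[199. 350.]]
0 9 -129 [[479. 274.]] [[209. 475.]]
0 -9 -63 [[335. 273.]] [[235. 345.]]
0 -9 -129 [[450. 253.]] [[244. 471.]]
5 9 -63 [[362. 284.]] [[201. 347.]]
5 9 -129 [[481. 251.]] [[213. 475.]]
5 -9 -63 [[333. 262.]] [[236. 342.]]
5 -9 -129 [[452. 231.]] [[248. 470.]]
nb+y [[211. 521.]] [[134. 192.]]
tail+y bot [[544. 436.]] [[174. 545.]]
pin+y [[262. 407.]] [[141. 221.]]
pin-y [[168. 335.]] [[255. 207.]]
```

View pics/i1.png

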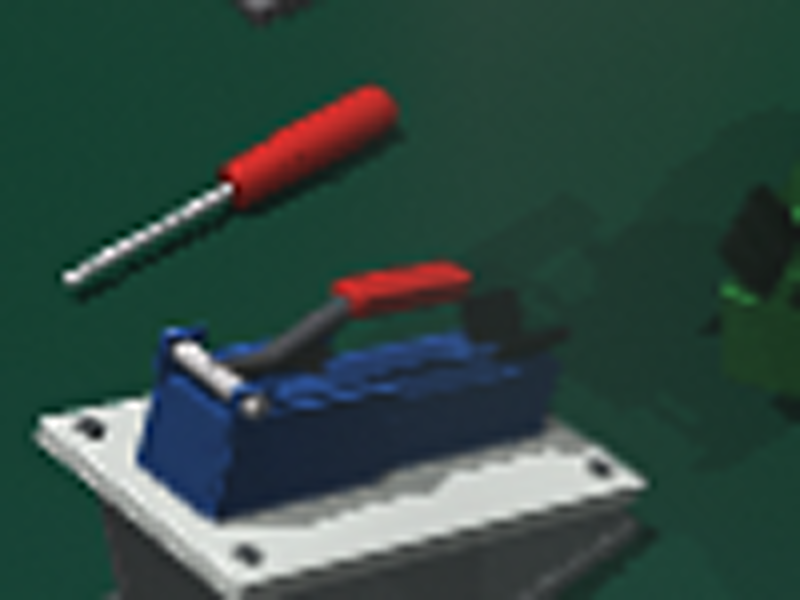

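View pics/i2.png

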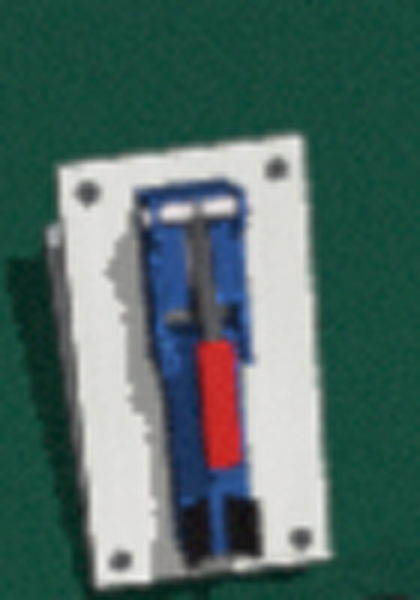

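View pics/i3.png

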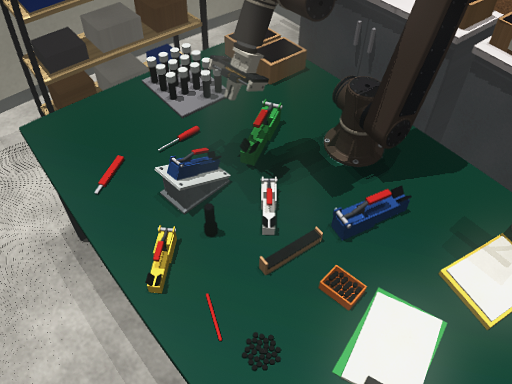

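```bash
python3 - <<'E'
from plant import ctrl
print(ctrl.close_job(), ctrl.get_obs()["clock"])
E
```

```text
the job is handed in; nothing more can be done
the job is handed in; nothing more can be done
```

The cradle is seated flat on the deck over the ball, tail straight down the slope, with the handle pressed shut. I handed the job in at about 48.6 s with the gripper retracted and touching nothing.

**Last checks:**
- In the final pictures the cradle's corners and the handle bar lie within about 1 pixel (roughly 3 mm) of where a seated, closed cradle should appear.
- Pressing the handle down ended on a hard stop at about 34 N.
- The torch, bin and screwdriver are where they started.

**What went wrong or disagreed:**
- **First lift:** gripped at the given tail point, the cradle swung about 65° nose-down in the jaws. I set it back on the block (about 34 N of push when its tail apparently caught the tail stop) and regripped at x -73 mm. The second lift held level.
- **Raising the handle:** I felt no clear end stop. The handle's tip position matched the fully raised angle to within a degree or so.
- **Fingertips:** when shut, they looked about 14 mm short of the reported tool point. I therefore went by force and picture, not by height, for the final press.

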